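# Hang the keyhole hooks from the parts tray

### The job

Pick the two hooks with a keyhole in their plate out of the sloping parts tray and hang one on each of the two bare screws of the sloping hook board: keyhole over the screw head, plate flat against the board, then slid straight down the slope until the slot is fully home on the screw, like the hook that already hangs there. Leave the two hooks with plain round holes in their compartments and do not disturb the other things on the bench.

Things in the scene. Friction and masses are not known exactly. Their poses are not given: they have to be found in the camera images.
- keyhole_hook_1: Steel tool hook: plate 60 x 34 x 5 mm with a keyhole, and a tongue standing square on it: 10 mm thick in y (grip there), 20 mm in x, centred at x -18, y 0, from z 5 to 47 mm; lip at its tip (z 41-47) out to x +2. Origin: centre of plate's underside; x along its length to the keyhole's slot end, z out on the tongue's side. Lies flat in any tray compartment, x within 0.45 rad of the tray's x. 0.11 kg.
- keyhole_hook_2: Steel tool hook: plate 60 x 34 x 5 mm with a keyhole, and a tongue standing square on it: 10 mm thick in y (grip there), 20 mm in x, centred at x -18, y 0, from z 5 to 47 mm; lip at its tip (z 41-47) out to x +2. Origin: centre of plate's underside; x along its length to the keyhole's slot end, z out on the tongue's side. Lies flat in any tray compartment, x within 0.45 rad of the tray's x. 0.11 kg.
- keyhole_hook_1_seat (a point): Centre of the slot's end of keyhole_hook_1, in the plate's underside (hook frame x +18, y 0, z 0 mm); within 2 mm of the screw's axis when fully home. The keyhole: entry hole 19 mm across, centred at x +4 mm, running into a slot 9 mm wide that ends at x +22.5 mm. So it slides 14 to 15 mm from entry to home.
- keyhole_hook_2_seat (a point): The same point of keyhole_hook_2, which has the same keyhole.
- plain_hook_1: Look-alike hook: plate, tongue, frame and weight as the keyhole hooks, but with two 6 mm round holes (x = +3 and +21 mm) instead of the keyhole. Lies in another compartment of the tray; leave it there.
- plain_hook_2: Look-alike hook: plate, tongue, frame and weight as the keyhole hooks, but with two 6 mm round holes (x = +3 and +21 mm) instead of the keyhole. Lies in another compartment of the tray; leave it there.
- tray: Fixed wooden tray, 84 (up the slope) x 260 mm, left or right of the middle. Floor slopes 14 degrees up away from the robot. Origin: centre of the floor's upper face, 55 mm over the bench; x up the slope, y along the tray, z out of the floor. Four compartments, inside 60 x 76 mm, centred at y = +96, +32, -32, -96 mm; dividers 4 mm thick, 11 mm high, back wall 15 mm.
- board: Fixed plywood hook board, 220 mm wide, 124 mm up the slope of 18 degrees, on the other side from the tray. Origin on the bench below the middle of its face (65 mm higher); x level towards its back, y to its left, z up. Screws in a row at y = +72, 0, -72 mm; on the leftmost (+72) a fixed hook of the same kind already hangs, its tongue standing 47 mm off the face.
- screw_mid: Middle, bare fixed screw. Origin: where its axis meets the board's face; x straight up the slope, y to the board's left, z out of the face. Shank 6 mm across; head 13 mm, its underside 8 mm and crown 13 mm off the face. A hung hook lies flat on the face, axes along the screw's, its slot's end resting on the shank from above.
- screw_end: Right-hand, bare (y = -72 mm of the board) fixed screw. Origin: where its axis meets the board's face; x straight up the slope, y to the board's left, z out of the face. Shank 6 mm across; head 13 mm, its underside 8 mm and crown 13 mm off the face. A hung hook lies flat on the face, axes along the screw's, its slot's end resting on the shank from above.
- dapping_block: Bystander: steel cube of 45 mm with hollows, between tray and board; origin in the middle of its underside.
- flux_bottle: Bystander: small glass bottle with brushes standing in it, 42 x 47 mm, 133 mm tall, on the bench behind; origin in the middle of its underside.
- wax_lump: Bystander: lump of beeswax 28 x 34 x 16 mm between tray and board; origin in the middle of its underside.
Mind the look-alikes: they are no part of the job. What is shaped like the keyhole_hook_1 but brown is not meant.

How it is judged:
By the outcome, as a careful person would: the job done as asked, in the order asked, and still so for the second after the job is handed in, with the robot touching nothing.
It also fails if it takes over 56 s, if anything falls off the work surface, if the arm or the gripper's body presses on something with over 40 N, if the wrist force passes 120 N, or if a joint passes its speed limit or range.

### The arm

A 6-joint arm with a two-finger parallel gripper is mounted at the origin on a cart in front of the work surface, level with it; the furniture and walls round the work are solid. World frame = base frame: x ahead of the robot, y to its left, z up, the work surface at z = 0. Lengths are in mm, angles in rad, forces in N, time in s.
With the tool pointing down it reaches from about 300 to 775 mm from the base axis. Payload 14.6 kg.
Tool frame: the origin (TCP) lies between the finger pads; the fingertips stand 8 mm ahead of it and the grasp point (between the pads) lies 11 mm behind it; y points along the fingers, x is the direction in which the jaws open and shut, and the axes are right-handed (so a half turn about y gives the same grasp; the last joint's range is limited). The gripper opens to 94 mm and grips with 3 to 60 N. Pads are 16 mm wide; open, the fingers measure 119 mm over their backs; the gripper's body (75 mm by 177 mm) begins 78 mm behind the grasp point.
Start: joints at [1.118, 0.3, 1.521, -0, 1.321, -0.067], TCP at [206.962, 509.565, 213.446] pointing down, gripper open.
Joint ranges: [-3.03, 3.03], [-0.79, 2.21], [0.23, 2.52], [-1.04, 4.18], [0, 3.07], [-2.55, 2.55]. Speed limits (rad/s): [2.22, 2.22, 2.57, 3.14, 3.14, 3.14].

### API

Orientations are given as [roll, pitch, yaw] about the fixed x, y, z axes, in that order (R = Rz(yaw) Ry(pitch) Rx(roll)).
In Python, from cell import read_state, imaging, order gives the robot as it stands. The module is installed in compiled form; this text tells all that it offers.
- The arm moves only by the shell command python3 -m handwheel 'ROWS' [FORCE]. ROWS is JSON, a list that holds one entry, the list of rows, each a list of 7 numbers: the shift along the tool's x, y, z in mm, then the turn, a rotation vector about the tool's x, y, z in degrees, then the opening, from -1 (shut) to 1 (fully open), so that 0 is half open. A call has 1 to 5 rows; each row is the pose to reach, as a shift and turn from the pose measured when the call began, along the tool's axes at that moment; what a row does not reach only later rows make up. A row lasts 1/12 s, in which the tool goes at most 41.7 mm and 7.16 degrees, less where a joint would pass 70% of its speed; a pose out of reach is approached as far as the arm can. A call with a gripper value outside its range is refused whole. The fingers move at their own pace and stop on an object; FORCE is the grip in N (left out, the last holds). Time passes only in rows, so rows that repeat a pose let the fingers close. It gives the time, the measured TCP pose, the force and the opening at its end, in the units of the state.
- read_state(): the state, without advancing time (a new reading comes with each control period).
- imaging.camera(name): name is "scene" or "top" or "wrist"; returns (picture, depth): 420x560x3 uint8, red, green, blue; 420x560 float32, mm along the optical axis (not along the pixel's ray), 0 where there is no reading.
- imaging.get_calibration(name): a dict with "mtx" (3x3 intrinsics, pixels), "world_from_camera" (4x4, takes a point from camera to world coordinates); the wrist camera has in their place "hand_eye" (4x4, takes a point from camera to tool coordinates, whose origin is the TCP and whose axes are the tool frame's). Camera axes: x right, y down, z forward; pixel columns grow to the right and rows downward; lengths in mm; the calibration is good to about 2 mm. A picture is of the moment at which its call begins: read the wrist's pose just before it. get_calibration takes no time and is no camera call.
- order.sign_off(): hands the job in, once; it reports no verdict.
The state is a dict: "clock": time; "joints": joint angles; "qd": joint speeds; "effort": joint torques, N m; "eef_pos": TCP position; "eef_rot": TCP orientation; "wrist_force": force on the tool from outside, world axes, zero at the start; "moment": the same for the moment, N m; "finger_gap": finger opening in mm.
Only numpy, scipy, OpenCV 4.12 (cv2) and the standard library are available. Lean on these libraries where they do the work, as an engineer would, in place of code of your own. Each camera call takes 0.05 s, during which the arm holds its last target.

## Working session

There is one attempt and no reset: what is moved stays moved. The work goes in short steps, Python scripts to look and compute and a shell command to move; the robot and the scene stay as the last step left them, time stands still between calls to the robot, and variables do not carry over. Pictures are saved under pics/ and viewed, and the job is handed in when it is done.

```bash
mkdir -p pics; python3 - <<'E'
from cell import read_state, imaging
import cv2,numpy as np
print(read_state())
for n in ["scene","top","wrist"]:
    p,d=imaging.camera(n); cv2.imwrite(f"pics/{n}0.png",p[:,:,::-1]); np.save(f"{n}0.npy",d); np.save(f"{n}0_rgb.npy",p)
    print(n,imaging.get_calibration(n))
E
```

```text
{'clock': 0.0, 'joints': array([ 1.11844105e+00,  3.00498539e-01,  1.52158062e+00,  2.07454598e-05,
        1.32069593e+00, -6.65815212e-02]), 'qd': array([ 1.48998127e-03, -8.02752367e-04,  3.93737210e-06,  1.34176495e-03,
       -1.85957789e-03, -6.64572882e-05]), 'effort': array([ 1.46335533e-03, -5.31831300e+01, -3.52735019e+01,  7.08899321e-02,
        2.44269107e-02, -1.53652604e-04]), 'eef_pos': array([206.8296504 , 509.35623077, 212.87146829]), 'eef_rot': array([-1.57069761e+00,  1.17847709e-03,  1.18501748e+00]), 'wrist_force': array([-0.45778834, -0.09417474,  0.12158132]), 'moment': array([-0.00924219, -0.01348127,  0.02215624]), 'finger_gap': 94.04817575673412}
scene {'mtx': array([[504.709793  ,   0.        , 284.06045403],
       [  0.        , 504.709793  , 209.73769538],
       [  0.        ,   0.        ,   1.        ]]), 'world_from_camera': array([[ 5.40344027e-01,  7.00042399e-01, -4.66871473e-01,
         1.20988043e+03],
       [ 8.41433145e-01, -4.46691697e-01,  3.04067083e-01,
        -3.93673003e+02],
       [ 4.31223964e-03, -5.57141963e-01, -8.30406068e-01,
[... 466 characters left out ...]
+01],
       [ 1.09506406e-02, -1.86130962e-01, -9.82463917e-01,
         1.21966218e+03],
       [ 0.00000000e+00,  0.00000000e+00,  0.00000000e+00,
         1.00000000e+00]])}
wrist {'mtx': array([[319.68218651,   0.        , 276.52585779],
       [  0.        , 319.68218651, 206.00980748],
       [  0.        ,   0.        ,   1.        ]]), 'hand_eye': array([[ 9.99999751e-01, -2.87335045e-04,  6.44066539e-04,
         2.01213495e+00],
       [-6.93243384e-04, -2.32658858e-01,  9.72558160e-01,
        -1.72483403e+02],
       [-1.29602258e-04, -9.72558365e-01, -2.32658999e-01,
         6.74692359e+01],
       [ 0.00000000e+00,  0.00000000e+00,  0.00000000e+00,
         1.00000000e+00]])}
```

View pics/scene0.png

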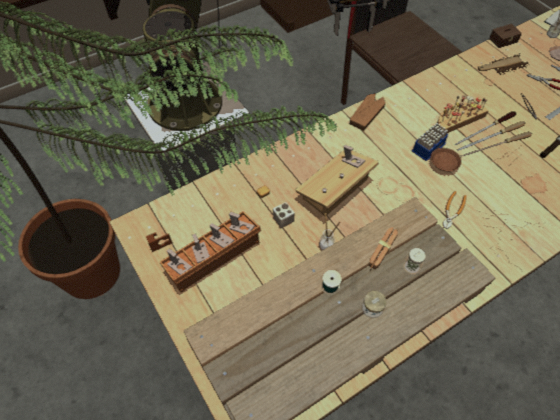

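View pics/top0.png

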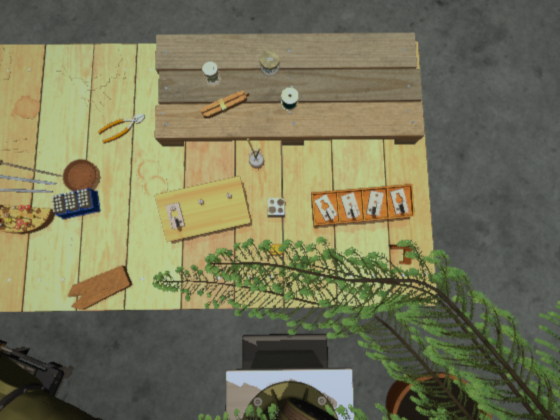

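View pics/wrist0.png

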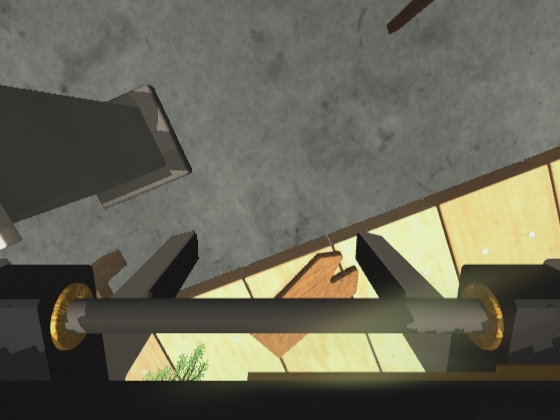

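```bash
python3 - <<'E'
import cv2,numpy as np
p=np.load("top0_rgb.npy")[:,:,::-1]
a=cv2.resize(p[175:235,305:420],None,fx=6.9,fy=6.9,interpolation=cv2.INTER_CUBIC)
b=cv2.resize(p[170:250,150:290],None,fx=5.6,fy=5.6,interpolation=cv2.INTER_CUBIC)
cv2.imwrite("pics/t_tray.png",a);cv2.imwrite("pics/t_board.png",b)
p=np.load("scene0_rgb.npy")[:,:,::-1]
a=cv2.resize(p[205:295,150:270],None,fx=6.5,fy=6.5,interpolation=cv2.INTER_CUBIC)
cv2.imwrite("pics/s_tray.png",a)
K=dict(mtx=np.array([[461.23270702,0,281.69827783],[0,461.23270702,206.15240363],[0,0,1]]))
from cell import imaging
c=imaging.get_calibration("top");d=np.load("top0.npy")
def w(u,v):
    z=d[v,u]; q=np.linalg.inv(c["mtx"])@[u,v,1]*z
    return (c["world_from_camera"]@[*q,1])[:3].round(1)
for uv in [(313,192),(412,186),(316,225),(411,218),(156,192),(243,179),(165,241),(249,222),(200,202),(229,195),(276,207),(276,249),(256,160)]: print(uv,w(*uv))
E
```

```text
(313, 192) [ 6.068e+02 -7.620e+01 -2.000e-01]
(412, 186) [ 602.9 -323.2   76. ]
(316, 225) [508.3 -77.   54.9]
(411, 218) [ 5.323e+02 -3.378e+02  2.000e-01]
(156, 192) [611.9 348.6  -2.5]
(243, 179) [644.7 113.3   1.1]
(165, 241) [478.6 319.9  -2.8]
(249, 222) [519.5  94.4  45.6]
(200, 202) [565.9 215.1  82.6]
(229, 195) [583.4 142.7  81. ]
(276, 207) [557.6  24.6  47.7]
(276, 249) [452.   25.8  16.4]
(256, 160) [684.   75.8  48.2]
```

View pics/t_tray.png

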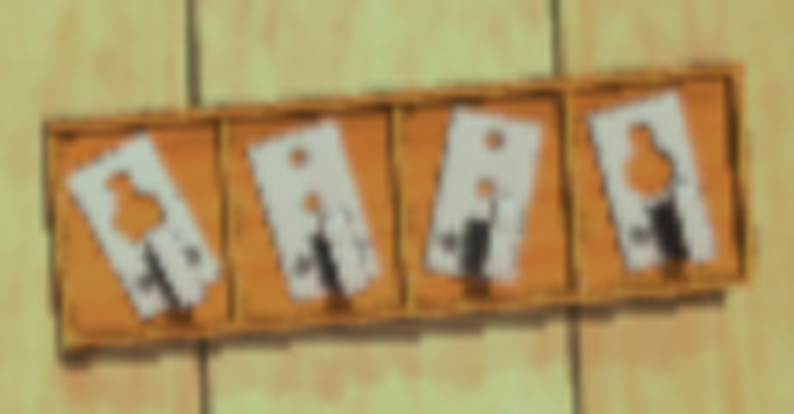

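View pics/t_board.png

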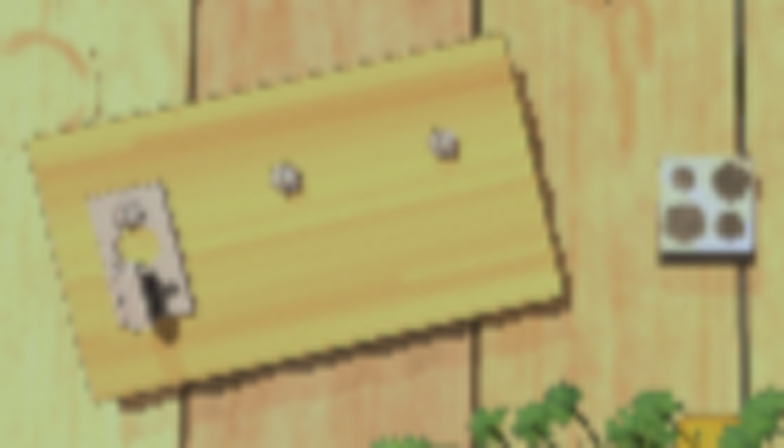

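View pics/s_tray.png

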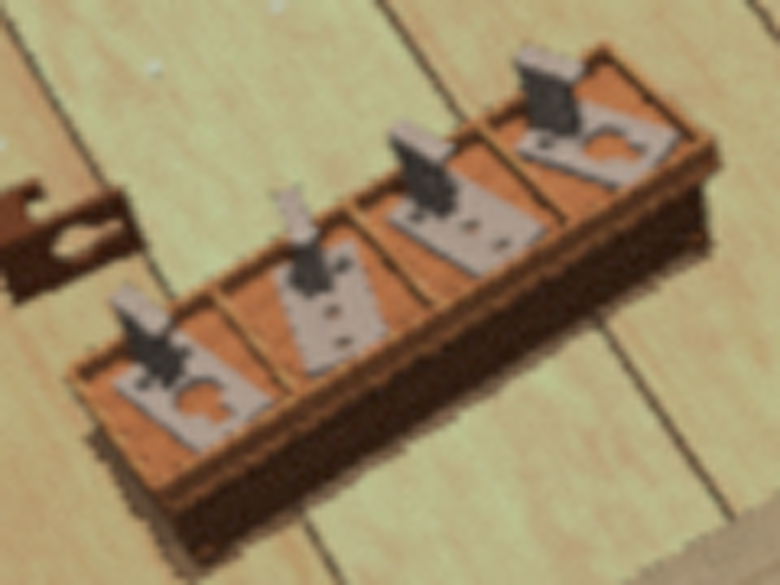

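```bash
cat > h.py <<'E'
import numpy as np
from scipy.spatial.transform import Rotation as Ro
from cell import read_state, imaging
def T(pos,rpy):
    M=np.eye(4);M[:3,:3]=Ro.from_euler('xyz',rpy).as_matrix();M[:3,3]=pos;return M
def cur():
    s=read_state();return T(s['eef_pos'],s['eef_rot']),s
def rel(target,quiet=False):
    C,s=cur();D=np.linalg.inv(C)@target
    rv=np.degrees(Ro.from_matrix(D[:3,:3]).as_rotvec())
    if not quiet: print("row",D[:3,3].round(1),rv.round(2),"rows>=",np.ceil(max(np.linalg.norm(D[:3,3])/41.7,np.linalg.norm(rv)/7.16)),'t',round(s['clock'],2),'q',s['joints'].round(2),'F',s['wrist_force'].round(1),'gap',round(s['finger_gap'],1))
    return D
def pose(p,x,y):  # tool x, tool y dirs
    y=np.array(y,float);y/=np.linalg.norm(y);x=np.array(x,float);x-=y*(x@y);x/=np.linalg.norm(x)
    M=np.eye(4);M[:3,:3]=np.c_[x,y,np.cross(x,y)];M[:3,3]=p;return M
def cloud(name,d,W=None,c=None):
    c=c or imaging.get_calibration(name);W=c["world_from_camera"] if W is None else W
    v,u=np.mgrid[:d.shape[0],:d.shape[1]];q=np.stack([(u-c["mtx"][0,2])/c["mtx"][0,0]*d,(v-c["mtx"][1,2])/c["mtx"][1,1]*d,d],-1)
    return q@W[:3,:3].T+W[:3,3]
E
python3 - <<'E'
from h import *
d=np.load("top0.npy");P=cloud("top",d)
m=(d>0)&(P[...,2]>150)
print(m.sum()); 
for zlo in range(150,900,50):
    k=m&(P[...,2]>zlo)&(P[...,2]<zlo+50)
    if k.sum(): q=P[k];print(zlo,k.sum(),q.min(0).round(),q.max(0).round())
c=imaging.get_calibration("top")
rel(pose([555,-207,200],[0.09,-1,0],[0,0,-1]))
E
```

```text
25112
150 3162 [  68. -379.  150.] [901. 218. 199.]
200 506 [ 83. -92. 200.] [236. 559. 250.]
250 433 [ 94. -71. 250.] [235. 557. 296.]
300 1076 [156. -12. 300.] [409. 550. 350.]
350 425 [ 147. -367.  350.] [407. 499. 400.]
400 3273 [ 140. -423.  400.] [427. 469. 450.]
450 5012 [ 139. -416.  450.] [427. 464. 500.]
500 10558 [ 153. -390.  500.] [419. 433. 550.]
550 667 [175. 296. 550.] [194. 402. 566.]
row [-532.7   13.5 -592.1] [ 7.0000e-02  1.5275e+02 -2.0000e-02] rows>= 22.0 t 0.15 q [ 1.12  0.3   1.52 -0.    1.32 -0.07] F [-0.4  0.5 -0. ] gap 93.9
```

```bash
python3 - <<'E'
from h import *
import cv2
A=[]
for n in ["top","scene"]:
    d=np.load(n+"0.npy");P=cloud(n,d);p=np.load(n+"0_rgb.npy").astype(int)
    g=(p[...,1]>p[...,0]+8)&(p[...,1]>p[...,2]+15)&(d>0)&(P[...,2]>130)
    A.append(P[g])
A=np.vstack(A);print(len(A))
for y in range(-450,600,50):
    k=(A[:,1]>y)&(A[:,1]<y+50)
    if k.sum()>20:
        q=A[k];print(y,k.sum(),'x',np.percentile(q[:,0],[1,50,99]).round(),'z',np.percentile(q[:,2],[1,10,50,99]).round())
d=np.load("top0.npy");P=cloud("top",d);p=np.load("top0_rgb.npy").astype(int)
g=(d>0)&(P[...,2]>180)
im=np.zeros((420,560,3),np.uint8); im[g]=cv2.applyColorMap(np.clip((P[...,2]-180)*.6,0,255).astype(np.uint8),cv2.COLORMAP_JET)[g]
cv2.imwrite("pics/h.png",im)
E
```

```text
22065
-450 599 x [-87. 151. 186.] z [131. 139. 449. 523.]
-400 1503 x [-57. 199. 248.] z [133. 402. 475. 551.]
-350 2581 x [-23. 234. 320.] z [135. 398. 483. 547.]
-300 3011 x [ 26. 254. 375.] z [133. 155. 488. 540.]
-250 2700 x [152. 300. 403.] z [133. 160. 489. 537.]
-200 1875 x [ 63. 328. 421.] z [132. 159. 471. 531.]
-150 2041 x [ 32. 340. 400.] z [132. 147. 451. 533.]
-100 1855 x [ 76. 347. 410.] z [133. 158. 477. 530.]
-50 1721 x [ 95. 382. 427.] z [132. 152. 404. 526.]
0 1279 x [ 68. 361. 426.] z [132. 148. 470. 516.]
50 1310 x [ 30. 358. 426.] z [133. 148. 452. 497.]
100 1061 x [ 46. 378. 414.] z [132. 147. 409. 471.]
150 415 x [ 40. 325. 909.] z [131. 136. 151. 391.]
200 111 x [328. 366. 901.] z [130. 132. 138. 157.]
```

View pics/h.png

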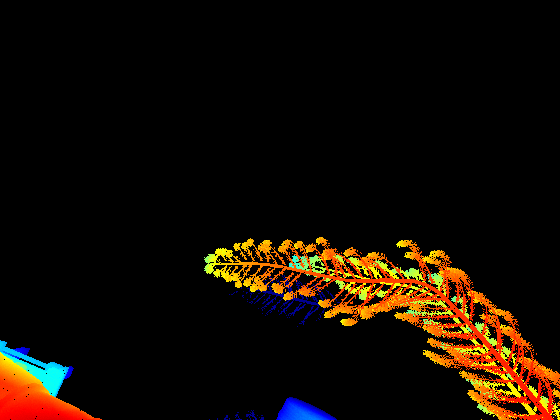

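```bash
python3 - <<'E'
from h import *
rel(pose([545,180,270],[0.2,-1,0],[0,0,-1]))
E
```

```text
row [-178.   -56.8 -437.2] [ 6.0000e-02  1.4659e+02 -2.0000e-02] rows>= 21.0 t 0.15 q [ 1.12  0.3   1.52 -0.    1.32 -0.07] F [-0.4  0.5 -0. ] gap 93.9
```

```bash
python3 -m handwheel '[[[-35,-57,-90,0,30,0,-0.3],[-70,-57,-175,0,50,0,-0.3],[-100,-57,-260,0,60,0,-0.3],[-140,-57,-350,0,70,0,-0.3],[-178,-57,-437,0,80,0,-0.3]]]' 10; python3 - <<'E'
from h import *
rel(pose([545,180,270],[0.2,-1,0],[0,0,-1])); print(read_state()['effort'].round(1))
E
```

```text
clock: 0.57
eef_pos: [352.9, 368.9, 255.4]
eef_rot: [-1.571, -0.0, 0.554]
wrist_force: [1.1, -0.1, -0.7]
finger_gap: 63.6
row [  63.9  -14.5 -261.7] [1.0000e-02 1.1045e+02 2.0000e-02] rows>= 16.0 t 0.57 q [ 0.74  0.18  1.57 -0.    1.39  0.18] F [ 1.1 -0.1 -0.7] gap 63.6
[  8.6 -48.5 -35.5   0.1   0.1  -1.1]
```

```bash
python3 -m handwheel '[[[13,-15,-52,0,22,0,-0.3],[26,-15,-105,0,45,0,-0.3],[38,-15,-157,0,66,0,-0.3],[51,-15,-210,0,88,0,-0.3],[64,-15,-262,0,110,0,-0.3]]]' 10; python3 - <<'E'
from h import *
rel(pose([545,180,270],[0.2,-1,0],[0,0,-1])); print(read_state()['effort'].round(1))
E
```

```text
clock: 0.98
eef_pos: [500.1, 223.3, 270.3]
eef_rot: [-1.571, -0.0, -0.071]
wrist_force: [0.2, 0.6, 0.5]
finger_gap: 33.6
row [ 47.9   0.3 -40. ] [1.000e-02 7.461e+01 1.000e-02] rows>= 11.0 t 0.98 q [ 0.35  0.26  1.44 -0.    1.44  0.42] F [0.2 0.6 0.5] gap 33.6
[  5.1 -56.8 -32.9  -0.   -0.1  -1.5]
```

```bash
python3 -m handwheel '[[[24,0,-20,0,75,0,-0.3],[48,0,-40,0,75,0,-0.3],[48,0,-40,0,75,0,-0.3],[48,0,-40,0,75,0,-0.3],[48,0,-40,0,75,0,-0.3]]]' 10; python3 -m handwheel '[[[0,0,0,0,39,0,-0.3],[0,0,0,0,39,0,-0.3],[0,0,0,0,39,0,-0.3],[0,0,0,0,39,0,-0.3],[0,0,0,0,39,0,-0.3]]]'; python3 - <<'E'
from h import *
import cv2
rel(pose([545,180,270],[0.2,-1,0],[0,0,-1])); print(read_state()['effort'].round(1))
C,s=cur();np.save("b1_T.npy",C)
p,d=imaging.camera("wrist");np.save("b1_d.npy",d);cv2.imwrite("pics/b1.png",p[:,:,::-1])
E
```

```text
clock: 1.4
eef_pos: [545.4, 179.4, 269.7]
eef_rot: [-1.572, 0.0, -0.697]
wrist_force: [-0.3, 0.8, -0.9]
finger_gap: 32.8
clock: 1.82
eef_pos: [545.3, 179.3, 269.4]
eef_rot: [-1.572, -0.0, -1.321]
wrist_force: [-0.4, -0.2, 0.1]
finger_gap: 32.7
row [-0.7 -0.6 -0.1] [0.08 2.99 0.02] rows>= 1.0 t 1.82 q [ 0.25  0.32  1.37 -0.    1.46  1.58] F [-0.4 -0.2  0.1] gap 32.7
[ -0.  -55.8 -36.7   0.   -0.1  -3.1]
```

View pics/b1.png

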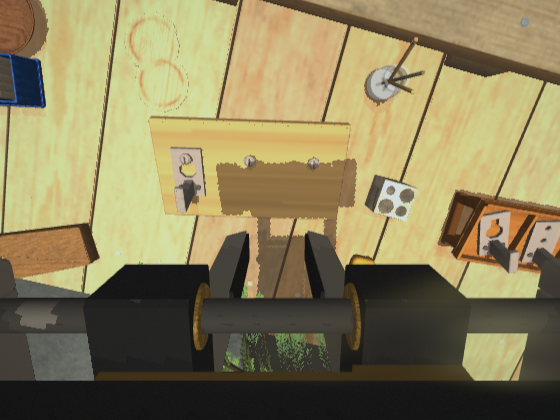

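```bash
python3 - <<'E'
from h import *
import cv2
d=np.load("b1_d.npy");W=np.load("b1_T.npy")@imaging.get_calibration("wrist")["hand_eye"]
P=cloud("wrist",d,W)
m=np.zeros(d.shape,bool);m[125:215,215:345]=1;m[145:178,235:262]=0;m[148:178,300:328]=0;m&=d>0
def fit(Q):
    for _ in range(4):
        c=Q.mean(0);n=np.linalg.svd(Q-c,full_matrices=False)[2][2];n*=np.sign(n[2]);r=(Q-c)@n;Q=Q[abs(r)<max(1,2*r.std())]
    return c,n,r.std()
c,n,s=fit(P[m]);print("board",c.round(1),n.round(4),s,'slope',np.degrees(np.arccos(n[2])),'yaw',np.arctan2(-n[1],-n[0]))
dev=(P-c)@n
for (v0,v1,u0,u1) in [(145,178,235,262),(148,178,300,328)]:
    k=np.zeros(d.shape,bool);k[v0:v1,u0:u1]=1;k&=(dev>8)&(dev<16)
    q=P[k];vv,uu=np.nonzero(k);print(len(q),q.mean(0).round(1),dev[k].mean().round(1),'px',uu.mean(),vv.mean(), (q.mean(0)-n*dev[k].mean()).round(1))
im=cv2.imread("pics/b1.png");cv2.imwrite("pics/b1z.png",cv2.resize(im[110:225,145:365],None,fx=3.6,fy=3.6,interpolation=cv2.INTER_CUBIC))
E
```

```text
board [564.  184.6  67.6] [-0.3012 -0.0669  0.9512] 0.5701606840556604 slope 17.971619579636414 yaw 0.21866708088926573
98 [569.5 219.2  83.8] 11.4 px 249.0408163265306 161.29591836734693 [573.  220.   72.9]
96 [584.7 149.4  83.7] 11.5 px 313.0729166666667 163.59375 [588.1 150.1  72.8]
```

View pics/b1z.png

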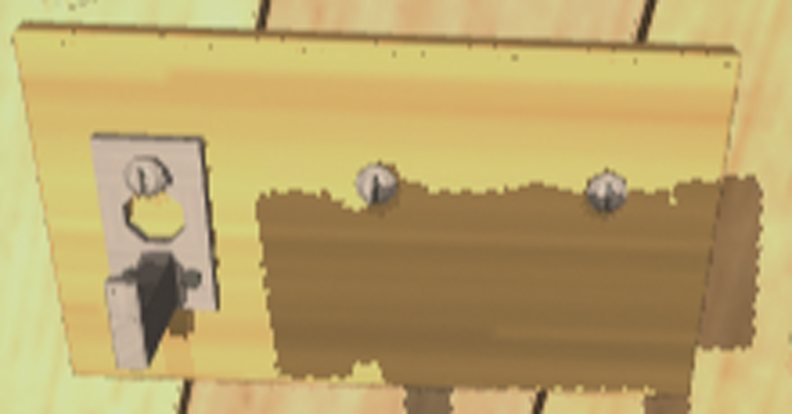

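```bash
python3 - <<'E'
from h import *
rel(pose([545,-190,215],[0.09,-1,0],[0,0,-1]))
E
```

```text
row [358.7  54.7 -87.9] [0.08 8.6  0.02] rows>= 9.0 t 1.87 q [ 0.25  0.32  1.37 -0.    1.46  1.59] F [ 0.2 -0.2  1.4] gap 32.9
```

```bash
python3 -m handwheel '[[[38,6,-9,0,2,0,-0.3],[76,12,-18,0,4,0,-0.3],[114,18,-28,0,6,0,-0.3],[152,24,-37,0,8,0,-0.3],[190,30,-46,0,8.6,0,-0.3]]]'; python3 - <<'E'
from h import *
rel(pose([545,-190,215],[0.09,-1,0],[0,0,-1])); print(read_state()['effort'].round(1))
E
```

```text
clock: 2.28
eef_pos: [545.3, -17.9, 239.2]
eef_rot: [-1.572, -0.0, -1.48]
wrist_force: [0.5, 0.1, 0.4]
finger_gap: 32.8
row [171.3  24.3 -15.9] [0.09 0.08 0.03] rows>= 5.0 t 2.28 q [-0.1   0.27  1.5  -0.    1.37  1.38] F [0.5 0.1 0.4] gap 32.8
[  7.1 -54.3 -35.4   0.    0.4   2.1]
```

```bash
python3 -m handwheel '[[[34,5,-3,0,0,0,-0.3],[68,10,-6,0,0,0,-0.3],[102,15,-10,0,0,0,-0.3],[137,20,-13,0,0,0,-0.3],[171,24,-16,0,0,0,-0.3]]]';  python3 -m handwheel '[[[0,0,0,0,0,0,-0.3]]]'; python3 - <<'E'
from h import *
import cv2
C,s=cur();np.save("t1_T.npy",C)
p,d=imaging.camera("wrist");np.save("t1_d.npy",d);cv2.imwrite("pics/t1.png",p[:,:,::-1])
im=p[:,:,::-1];cv2.imwrite("pics/t1z.png",cv2.resize(im[90:240,100:480],None,fx=2.1,fy=2.1,interpolation=cv2.INTER_CUBIC))
print(s['joints'],s['effort'].round(1),s['eef_pos'],s['qd'].round(3))
E
```

```text
clock: 2.7
eef_pos: [544.4, -191.4, 214.9]
eef_rot: [-1.573, -0.0, -1.476]
wrist_force: [-0.0, 1.1, -0.2]
finger_gap: 33.1
clock: 2.78
eef_pos: [543.5, -196.1, 213.5]
eef_rot: [-1.574, -0.0, -1.477]
wrist_force: [-0.6, -0.0, -0.4]
finger_gap: 32.9
[-0.40869702  0.36387297  1.43600052 -0.00200543  1.34471797  1.06868521] [ -1.2 -57.1 -36.7   0.   -0.1  -0.8] [ 543.54941256 -196.0764042   213.54303489] [ 0.043 -0.02   0.031  0.014  0.006  0.004]
```

View pics/t1.png

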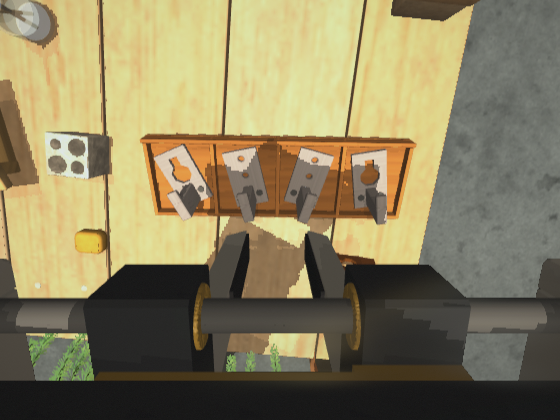

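View pics/t1z.png

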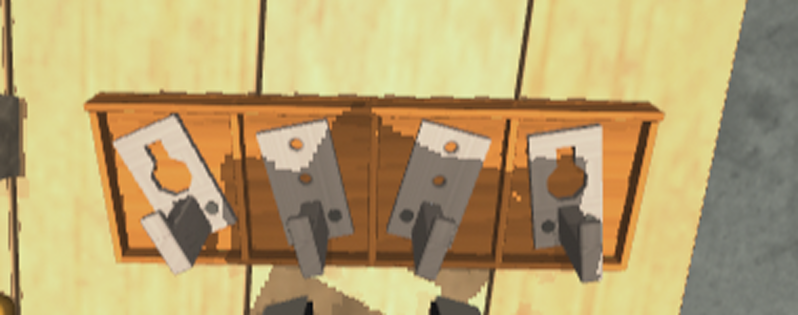

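```bash
cat > tray.py <<'E'
from h import *
import cv2,sys
d=np.load("t1_d.npy");W=np.load("t1_T.npy")@imaging.get_calibration("wrist")["hand_eye"]
P=cloud("wrist",d,W)
n0=None
p=cv2.imread("pics/t1.png").astype(int)
# plane of floor: orange pixels in tray region
R=np.zeros(d.shape,bool);R[138:215,155:405]=1
sat=p.max(-1)-p.min(-1)
fl=R&(sat>70)&(d>0)
Q=P[fl]
import numpy.linalg as L
for _ in range(8):
    c=Q.mean(0);A=np.c_[Q[:,:2]-c[:2],np.ones(len(Q))];co=L.lstsq(A,Q[:,2],rcond=None)[0];n=np.array([-co[0],-co[1],1]);n/=L.norm(n)
    r=(P[fl]-[c[0],c[1],co[2]])@n; Q=P[fl][(abs(r-np.median(r))<2)]
c=np.array([c[0],c[1],co[2]])
print("floor",c.round(1),n.round(4),np.degrees(np.arccos(n[2])),'yaw',np.arctan2(-n[1],-n[0]),len(Q),fl.sum())
H=(P-c)@n
ex=-n*n[2]+[0,0,1];ex/=L.norm(ex);ey=np.cross(n,ex)
hooks={}
for name,(u0,u1) in dict(left=(150,213),right=(345,405)).items():
    k=np.zeros(d.shape,bool);k[140:225,u0:u1]=1;k&=d>0
    pl=k&(H>3)&(H<7.5)&(sat<60); tp=k&(H>43)&(H<50)
    q=P[pl];print(name,pl.sum(),'plate h',H[pl].mean().round(2),'tongue',tp.sum(),H[tp].mean())
    uv=np.c_[(q-c)@ex,(q-c)@ey].astype(np.float32)
    print(' plate rect',cv2.minAreaRect(uv))
    t=P[tp];uvt=np.c_[(t-c)@ex,(t-c)@ey].astype(np.float32);r=cv2.minAreaRect(uvt);print(' tongue rect',r)
np.savez("tray.npz",c=c,n=n,ex=ex,ey=ey)
E
python3 tray.py
```

```text
floor [ 565.1 -196.7   57. ] [-0.2405 -0.0193  0.9704] 13.964250932384514 yaw 0.07986539390219465 6933 10123
left 1258 plate h 5.01 tongue 357 46.51372179174862
 plate rect ((-4.468984603881836, 101.62248229980469), (58.069698333740234, 72.70951843261719), 89.78726196289062)
 tongue rect ((-13.737505912780762, 94.55775451660156), (30.07950210571289, 10.521000862121582), 22.468570709228516)
right 1330 plate h 5.02 tongue 336 46.57405313511282
 plate rect ((-5.845726013183594, -96.00251770019531), (70.96868896484375, 53.54164123535156), 0.7589136958122253)
 tongue rect ((-15.315878868103027, -92.6307373046875), (30.036874771118164, 9.710457801818848), 10.406444549560547)
```

```bash
cat > grasp.py <<'E'
from h import *
z=np.load("tray.npz");c,n,ex,ey=z['c'],z['n'],z['ex'],z['ey']
G=dict(left=(-13.74,94.56,22.5),right=(-15.32,-92.63,10.4))
def gpose(name,zg=32,up=0):
    a,b,t=G[name];t=np.radians(t);xh=ex*np.cos(t)+ey*np.sin(t);yh=np.cross(n,xh)
    o=c+ex*a+ey*b+13*xh
    return pose(o-18*xh+n*(zg-11+up),-yh,-n)
E
python3 - <<'E'
from grasp import *
print(gpose('left')); rel(gpose('left',up=60));rel(gpose('left'))
E
```

```text
[[ 4.43897607e-01  2.40547236e-01  8.63187084e-01  5.34935171e+02]
 [-8.91306231e-01  1.92523508e-02  4.52992880e-01 -1.06137532e+02]
 [ 9.23478048e-02 -9.70446482e-01  2.22947323e-01  7.29309672e+01]
 [ 0.00000000e+00  0.00000000e+00  0.00000000e+00  1.00000000e+00]]
row [-88.5  82.7 -14.7] [ 13.95 -21.56  -2.89] rows>= 4.0 t 2.83 q [-0.41  0.36  1.44 -0.    1.35  1.07] F [-0.  -0.3 -0.9] gap 33.2
row [-88.3 140.9   0. ] [ 13.95 -21.56  -2.89] rows>= 4.0 t 2.83 q [-0.41  0.36  1.44 -0.    1.35  1.07] F [-0.  -0.3 -0.9] gap 33.2
```

```bash
python3 -m handwheel '[[[-30,20,-5,4,-6,-1,-0.3],[-60,50,-10,8,-12,-2,-0.3],[-88.5,75,-15,14,-18,-3,-0.3],[-88.5,83,-15,14,-21.6,-2.9,-0.3],[-88.5,83,-15,14,-21.6,-2.9,-0.3]]]'; python3 - <<'E'
from grasp import *
rel(gpose('left'))
import cv2
p,d=imaging.camera("wrist");cv2.imwrite("pics/g1.png",p[:,:,::-1])
E
```

```text
clock: 3.25
eef_pos: [518.0, -105.0, 128.7]
eef_rot: [-1.347, -0.091, -1.1]
wrist_force: [0.6, -0.3, -0.1]
finger_gap: 33.2
row [ 3.6 58.2  1.7] [ 0.04  0.46 -0.21] rows>= 2.0 t 3.25 q [-0.32  0.22  1.85  0.13  0.85  0.7 ] F [ 0.6 -0.3 -0.1] gap 33.2
```

View pics/g1.png

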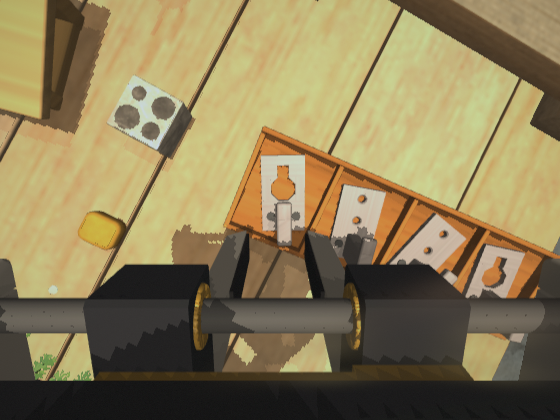

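```bash
python3 -m handwheel '[[[3.6,20,1.7,0,0,0,-0.3],[3.6,45,1.7,0,0,0,-0.3],[3.6,58,1.7,0,0,0,-0.3],[3.6,58,1.7,0,0,0,-0.3],[3.6,58,1.7,0,0,0,-0.3]]]'; python3 - <<'E'
from grasp import *
rel(gpose('left'))
import cv2
p,d=imaging.camera("wrist");cv2.imwrite("pics/g2.png",p[:,:,::-1])
E
```

```text
clock: 3.72
eef_pos: [538.0, -108.0, 76.4]
eef_rot: [-1.345, -0.093, -1.108]
wrist_force: [1.2, -0.5, 0.1]
finger_gap: 32.8
row [-3.3  2.7 -2.6] [-0.02  0.05 -0.01] rows>= 1.0 t 3.72 q [-0.31  0.34  1.84  0.14  0.74  0.7 ] F [ 1.2 -0.5  0.1] gap 32.8
```

View pics/g2.png

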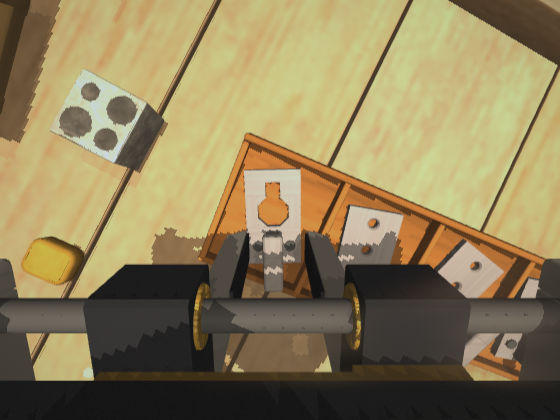

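```bash
python3 -m handwheel '[[[-3.3,2.7,-2.6,0,0,0,-0.3],[-3.3,2.7,-2.6,0,0,0,-0.3],[-3.3,2.7,-2.6,0,0,0,-0.3]]]'; python3 - <<'E'
from grasp import *
rel(gpose('left'))
E
```

```text
clock: 4.02
eef_pos: [535.2, -106.3, 74.3]
eef_rot: [-1.343, -0.094, -1.108]
wrist_force: [0.2, 0.1, -0.4]
finger_gap: 32.9
row [-0.4  1.3 -0.4] [-0.11  0.06  0.08] rows>= 1.0 t 4.02 q [-0.31  0.34  1.85  0.14  0.73  0.7 ] F [ 0.2  0.1 -0.4] gap 32.9
```

```bash
python3 -m handwheel '[[[0,1,0,0,0,0,-0.6],[0,1,0,0,0,0,-0.8],[0,1,0,0,0,0,-1],[0,1,0,0,0,0,-1],[0,1,0,0,0,0,-1]]]' 30; python3 -m handwheel '[[[0,0,0,0,0,0,-1],[0,0,0,0,0,0,-1]]]'
```

```text
clock: 4.43
eef_pos: [535.4, -106.3, 73.4]
eef_rot: [-1.343, -0.094, -1.108]
wrist_force: [-0.5, -0.6, 1.0]
finger_gap: 9.6
clock: 4.6
eef_pos: [535.4, -106.3, 73.4]
eef_rot: [-1.343, -0.094, -1.108]
wrist_force: [-0.5, -1.1, -0.0]
finger_gap: 9.9
```

```bash
python3 -m handwheel '[[[0,-15,0,0,0,0,-1],[0,-40,0,0,0,0,-1],[0,-75,0,0,0,0,-1],[0,-115,0,0,0,0,-1],[0,-145,0,0,0,0,-1]]]'; python3 -m handwheel '[[[0,0,0,0,0,0,-1],[0,0,0,0,0,0,-1]]]';  python3 - <<'E'
from h import *
import cv2
print(cur()[0].round(3))
p,d=imaging.camera("wrist");cv2.imwrite("pics/g3.png",p[:,:,::-1]);np.save("g3_d.npy",d);np.save("g3_T.npy",cur()[0])
cv2.imwrite("pics/g3z.png",cv2.resize(p[120:300,200:360,::-1],None,fx=3.3,fy=3.3,interpolation=cv2.INTER_CUBIC))
E
```

```text
clock: 5.02
eef_pos: [499.7, -109.1, 216.6]
eef_rot: [-1.342, -0.095, -1.108]
wrist_force: [0.2, 0.4, -0.3]
finger_gap: 10.0
clock: 5.18
eef_pos: [499.9, -109.3, 218.1]
eef_rot: [-1.34, -0.097, -1.109]
wrist_force: [1.1, 0.9, -2.3]
finger_gap: 9.8
[[ 4.44000e-01  2.47000e-01  8.61000e-01  4.99930e+02]
 [-8.91000e-01  1.70000e-02  4.54000e-01 -1.09294e+02]
 [ 9.70000e-02 -9.69000e-01  2.28000e-01  2.18106e+02]
 [ 0.00000e+00  0.00000e+00  0.00000e+00  1.00000e+00]]
```

View pics/g3z.png

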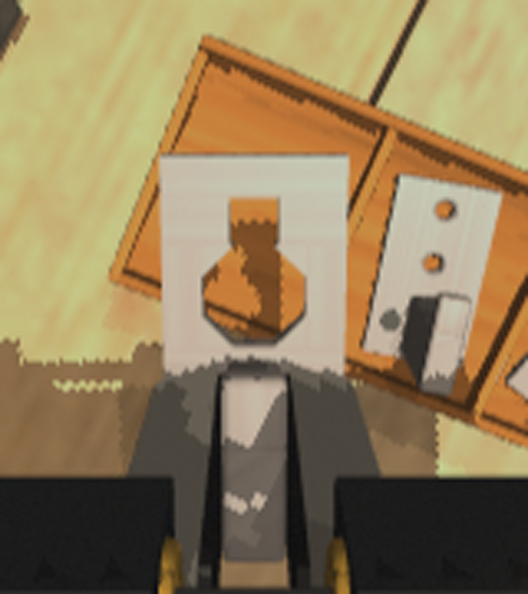

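Hook held squarely. Measure the hook in the tool frame from depth.

```bash
cat > held.py <<'E'
from h import *
import cv2,sys
def held(d):
    HE=imaging.get_calibration("wrist")["hand_eye"];P=cloud("wrist",d,HE)
    k=(P[...,1]>10)&(P[...,1]<24)&(abs(P[...,0])<24)&(P[...,2]>3)&(P[...,2]<60)&(d>0)
    k[:,:]&=k
    Q=P[k];A=np.c_[Q[:,[0,2]],np.ones(len(Q))];co=np.linalg.lstsq(A,Q[:,1],rcond=None)[0];r=Q[:,1]-A@co
    top=P[k&(P[...,2]>15)]
    print('n',k.sum(),'plate y at z=20:',(co@[0,20,1]).round(2),'tilts deg',np.degrees(co[:2]).round(2),r.std().round(2))
    print('x range',np.percentile(top[:,0],[0.5,99.5]).round(1),'z max',np.percentile(top[:,2],99.5).round(1))
    # front edge per column, yaw
    xs=np.arange(-14,15,2);e=[top[abs(top[:,0]-x-1)<1.2][:,2].max() if (abs(top[:,0]-x-1)<1.2).any() else np.nan for x in xs];print('front edge',np.round(e,1))
    # hole: mask in rectified grid
    S=4;img=np.zeros((60*S,60*S),np.uint8)
    ij=np.round(np.c_[(Q[:,2])*S,(Q[:,0]+30)*S]).astype(int);ok=(ij>=0).all(1)&(ij<240).all(1);img[ij[ok,0],ij[ok,1]]=255
    img=cv2.morphologyEx(img,cv2.MORPH_CLOSE,np.ones((7,7)));cv2.imwrite("pics/held_mask.png",img)
    return img
if __name__=="__main__": held(np.load(sys.argv[1]))
E
python3 held.py g3_d.npy
```

```text
n 2800 plate y at z=20: 16.72 tilts deg [-0.15  0.37] 0.96
x range [-18.5  15.3] z max 47.2
front edge [47.1 47.2 47.2 47.1 47.1 47.1 47.2 47.2 47.2 47.1 47.1 47.1 47.2 47.2
 47.2]
```

View pics/held_mask.png

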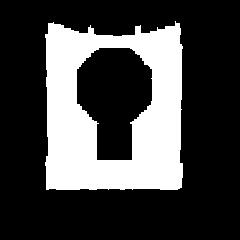

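```bash
cat > board.py <<'E'
from h import *
nb=np.array([-0.3012,-0.0669,0.9512])
S=dict(mid=np.array([573.,220,72.9]),end=np.array([588.1,150.1,72.8]))
yb=S['mid']-S['end'];yb-=nb*(yb@nb);yb/=np.linalg.norm(yb)
xb=np.cross(yb,nb)
HK=np.array([-1.6,21.6,17.2])
def bpose(name,hx,h,dx=0,dy=0,HK=HK):
    """hook-frame x coordinate hx over the screw, underside h above face"""
    M=pose([0,0,0],-yb,-nb)
    o=S[name]-xb*(hx-dx)+yb*dy+nb*h
    M[:3,3]=o-M[:3,:3]@HK
    return M
E
python3 - <<'E'
from board import *
print(xb,yb,nb, 'slope',np.degrees(np.arcsin(xb[2])),yb[2]);print(bpose('mid',4,80));rel(bpose('mid',4,80));rel(bpose('mid',4,22))
E
```

```text
[0.92984621 0.20042667 0.30853472] [-0.21129136  0.97742139  0.00183823] [-0.3012 -0.0669  0.9512] slope 17.97094784364032 0.0018382282322401957
[[ 2.11291366e-01  3.01203239e-01  9.29856208e-01  5.23023165e+02]
 [-9.77421393e-01  6.69007195e-02  2.00428826e-01  2.07389988e+02]
 [-1.83823769e-03 -9.51210230e-01  3.08538034e-01  1.62998207e+02]
 [ 0.00000000e+00  0.00000000e+00  0.00000000e+00  1.00000000e+00]]
row [-276.5   63.2  151.9] [ 4.18 15.25  1.5 ] rows>= 8.0 t 5.23 q [-0.34  0.08  1.8   0.11  1.04  0.71] F [-0.1  0.2 -1.2] gap 9.9
row [-277.5  121.   156.2] [ 4.18 15.25  1.5 ] rows>= 9.0 t 5.23 q [-0.34  0.08  1.8   0.11  1.04  0.71] F [-0.1  0.2 -1.2] gap 9.9
```

```bash
python3 -m handwheel '[[[-34,0,19,0.5,2,0.2,-1],[-68,0,38,1,4,0.5,-1],[-104,0,57,2,7,0.8,-1],[-138,5,76,3,10,1,-1],[-172,10,95,4,13,1.5,-1]]]'; python3 - <<'E'
from board import *
rel(bpose('mid',4,80))
E
```

```text
clock: 5.65
eef_pos: [506.8, 89.5, 209.7]
eef_rot: [-1.263, -0.007, -1.322]
wrist_force: [0.9, -0.9, -1.6]
finger_gap: 9.4
row [-110.7   57.3   28.7] [ 0.32  2.1  -0.11] rows>= 4.0 t 5.65 q [0.08 0.06 1.85 0.05 0.93 1.38] F [ 0.9 -0.9 -1.6] gap 9.4
```

```bash
python3 -m handwheel '[[[-35,8,9,0,1,0,-1],[-70,16,18,0,2,0,-1],[-100,36,25,0,2,0,-1],[-111,57,29,0.3,2.1,0,-1],[-111,57,29,0.3,2.1,0,-1]]]';python3 -m handwheel '[[[0,0,0,0,0,0,-1],[0,0,0,0,0,0,-1]]]';  python3 - <<'E'
from board import *
import cv2
rel(bpose('mid',4,80));
T0=cur()[0];p,d=imaging.camera("wrist");cv2.imwrite("pics/p1.png",p[:,:,::-1]);np.save("p1_d.npy",d);np.save("p1_T.npy",T0)
cv2.imwrite("pics/p1z.png",cv2.resize(p[90:300,160:400,::-1],None,fx=2.8,fy=2.8,interpolation=cv2.INTER_CUBIC))
E
```

```text
clock: 6.07
eef_pos: [521.3, 209.9, 157.4]
eef_rot: [-1.265, 0.003, -1.354]
wrist_force: [-0.9, -0.1, -3.0]
finger_gap: 9.5
clock: 6.23
eef_pos: [520.5, 209.5, 155.5]
eef_rot: [-1.269, 0.003, -1.354]
wrist_force: [0.6, -0.1, -1.3]
finger_gap: 9.5
row [ 2.6 -6.5  4.1] [ 0.68  0.2  -0.12] rows>= 1.0 t 6.23 q [ 0.33  0.23  1.78 -0.04  0.83  1.71] F [ 0.6 -0.1 -1.3] gap 9.5
```

View pics/p1z.png

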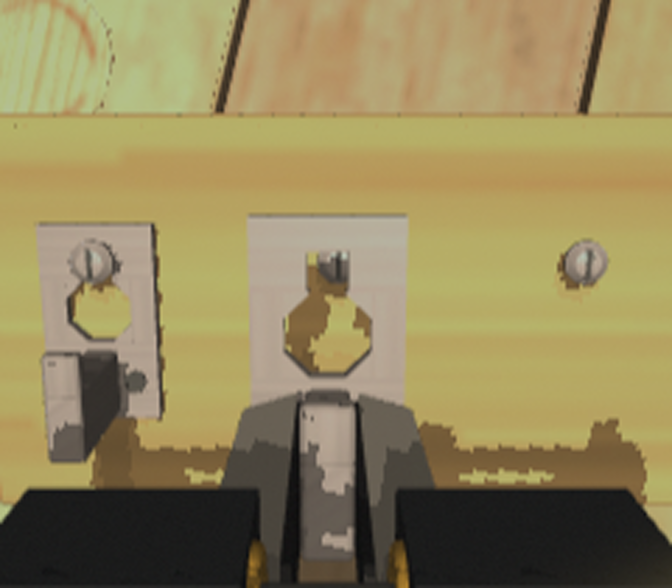

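```bash
cat > remeas.py <<'E'
from h import *
import sys,cv2
def meas(d,T0,boxes,pb):
    HE=imaging.get_calibration("wrist")["hand_eye"];P=cloud("wrist",d,T0@HE)
    Q=P[pb[0]:pb[1],pb[2]:pb[3]][d[pb[0]:pb[1],pb[2]:pb[3]]>0].reshape(-1,3)
    for _ in range(6):
        c=Q.mean(0);n=np.linalg.svd(Q-c,full_matrices=False)[2][2];n*=np.sign(n[2]);r=(Q-c)@n;Q=Q[abs(r)<max(0.8,2*r.std())]
    print("plane",n.round(4),r.std().round(2))
    dev=(P-c)@n;out=[]
    for b in boxes:
        k=np.zeros(d.shape,bool);k[b[0]:b[1],b[2]:b[3]]=1;k&=(dev>9)&(dev<15)&(d>0)
        q=P[k]-dev[k][:,None]*n;yd=np.cross([0,0,1],[-n[0],-n[1],0]);yd/=np.linalg.norm(yd);xd=np.cross(yd,n)
        cx=(np.percentile(q@xd,1)+np.percentile(q@xd,99))/2;cy=(np.percentile(q@yd,1)+np.percentile(q@yd,99))/2
        f=cx*xd+cy*yd+(c@n)*n
        print('screw',k.sum(),q.mean(0).round(1),'mid',f.round(1),'ext',np.ptp(q@xd).round(1),np.ptp(q@yd).round(1),'top',np.percentile(dev[k],95).round(1));out.append(f)
    return n,out
E
python3 - <<'E'
from remeas import *
n,o=meas(np.load("p1_d.npy"),np.load("p1_T.npy"),[(170,200,180,206),(172,200,355,380)],(135,165,170,390))
print(np.linalg.norm(o[0]-o[1]),(o[0]+o[1])/2)
d=np.load("b1_d.npy")
meas(d,np.load("b1_T.npy"),[(145,178,235,262),(148,178,300,328)],(125,150,215,345))
from held import held
held(np.load("p1_d.npy"))
E
```

```text
plane [-0.3035 -0.0674  0.9504] 0.52
screw 195 [557.2 289.7  72.5] mid [556.7 290.   72.4] ext 12.4 12.4 top 13.6
screw 191 [587.8 150.2  72.4] mid [587.5 149.6  72.3] ext 11.7 12.1 top 13.4
143.6670701804114 [572.10938097 219.80214875  72.34603757]
plane [-0.3042 -0.0677  0.9502] 0.54
screw 95 [573.2 220.   72.5] mid [572.7 220.1  72.3] ext 11.7 11.3 top 13.7
screw 95 [588.4 150.2  72.4] mid [588.  149.9  72.2] ext 12.4 11.8 top 13.4
n 2802 plate y at z=20: 16.87 tilts deg [0.11 0.32] 1.0
x range [-18.9  14.9] z max 46.8
front edge [46.8 46.8 46.8 46.8 46.7 46.9 46.7 46.8 46.7 46.8 46.8 46.8 46.7 46.7
 46.8]
```

```bash
sed -i 's/^nb=.*/nb=np.array([-0.3030,-0.0672,0.9506]);nb=nb\/np.linalg.norm(nb)/; s/^S=.*/S=dict(mid=np.array([572.4,220,72.3]),end=np.array([587.8,149.9,72.3]))/; s/^HK=.*/HK=np.array([-1.9,21.9,16.8])/' board.py; python3 - <<'E'
from board import *
rel(bpose('mid',4,18))
E
```

```text
row [ 2.7 56.5  3.6] [ 0.68 -0.06 -0.12] rows>= 2.0 t 6.28 q [ 0.33  0.23  1.78 -0.04  0.83  1.71] F [-0.1  0.3 -1.3] gap 10.3
```

```bash
python3 -m handwheel '[[[2.7,12,3.6,0.7,0,0,-1],[2.7,27,3.6,0.7,0,0,-1],[2.7,42,3.6,0.7,0,0,-1],[2.7,52,3.6,0.7,0,0,-1],[2.7,52,3.6,0.7,0,0,-1]]]';python3 -m handwheel '[[[0,0,0,0,0,0,-1],[0,0,0,0,0,0,-1]]]';  python3 - <<'E'
from board import *
import cv2
rel(bpose('mid',4,18));
T0=cur()[0];p,d=imaging.camera("wrist");cv2.imwrite("pics/p2.png",p[:,:,::-1]);np.save("p2_d.npy",d);np.save("p2_T.npy",T0)
cv2.imwrite("pics/p2z.png",cv2.resize(p[110:300,160:400,::-1],None,fx=2.8,fy=2.8,interpolation=cv2.INTER_CUBIC))
E
```

```text
clock: 6.7
eef_pos: [539.9, 210.0, 106.6]
eef_rot: [-1.257, 0.003, -1.356]
wrist_force: [0.0, 0.3, -1.4]
finger_gap: 9.9
clock: 6.87
eef_pos: [540.0, 209.7, 107.4]
eef_rot: [-1.256, 0.003, -1.356]
wrist_force: [1.3, -0.6, -1.8]
finger_gap: 10.0
row [-1.2  3.9  0.5] [ 0.07 -0.14 -0.08] rows>= 1.0 t 6.87 q [ 0.32  0.33  1.79 -0.05  0.72  1.71] F [ 1.3 -0.6 -1.8] gap 10.0
```

View pics/p2z.png

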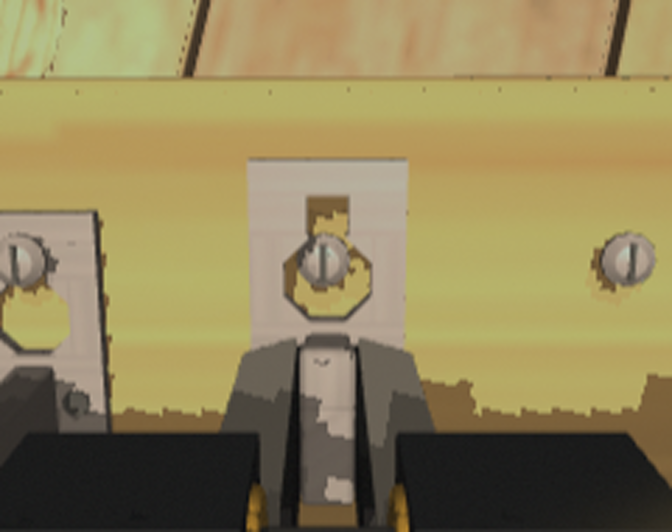

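```bash
cat > hole.py <<'E'
from h import *
import cv2,sys
def hole(d,lo=-30,hi=30):
    HE=imaging.get_calibration("wrist")["hand_eye"];P=cloud("wrist",d,HE)
    pl=(P[...,1]>15)&(P[...,1]<19)&(abs(P[...,0]+2)<20)&(P[...,2]>12)&(P[...,2]<60)
    row={}
    Q=P[pl];f=np.percentile(Q[:,2],99.8)
    h=(P[...,1]>19.5)&(P[...,1]<40)&(abs(P[...,0]+2)<9)&(P[...,2]>8)&(P[...,2]<40)&(d>0)
    H=P[h];m=H[:,1].min();k=H[:,1]<m+4.5;G=H[k]
    z=(np.percentile(G[:,2],1)+np.percentile(G[:,2],99))/2;x=(np.percentile(G[:,0],1)+np.percentile(G[:,0],99))/2
    print('plate top y',np.median(Q[:,1]).round(2),'front',f.round(2),'x mid',((np.percentile(Q[:,0],.5)+np.percentile(Q[:,0],99.5))/2).round(2))
    print('head: crown y',np.percentile(G[:,1],5).round(2),'n',len(G),'x',x.round(2),'z',z.round(2),'mean',G.mean(0).round(2),'ext',np.ptp(G,axis=0).round(1),'-> hook x of screw',(z-(f-30)).round(2))
if __name__=="__main__": hole(np.load(sys.argv[1]))
E
python3 hole.py p2_d.npy
```

```text
plate top y 16.92 front 46.78 x mid -1.99
head: crown y 19.85 n 32 x -1.99 z 18.21 mean [-1.62 20.92 13.02] ext [16.9  2.8 19.2] -> hook x of screw 1.43
```

```bash
cat > hole.py <<'E'
from h import *
import sys
def hole(d,u,v,r=14):
    HE=imaging.get_calibration("wrist")["hand_eye"];P=cloud("wrist",d,HE)
    pl=(P[...,1]>15)&(P[...,1]<19)&(abs(P[...,0]+2)<20)&(P[...,2]>12)&(P[...,2]<60);Q=P[pl];f=np.percentile(Q[:,2],99.8);yt=np.median(Q[:,1])
    c=P[v-2:v+3,u-2:u+3,1].mean()
    k=np.zeros(d.shape,bool);k[v-r:v+r+1,u-r:u+r+1]=1
    k&=(P[...,1]>max(c-1.0,yt+.8))&(P[...,1]<c+3.5);G=P[k]
    z=(np.percentile(G[:,2],1)+np.percentile(G[:,2],99))/2;x=(np.percentile(G[:,0],1)+np.percentile(G[:,0],99))/2
    print('plate top',yt.round(2),'front',f.round(2),'xmid',((np.percentile(Q[:,0],.5)+np.percentile(Q[:,0],99.5))/2).round(2))
    print('head crown y',c.round(2),'n',len(G),'x,z',x.round(2),z.round(2),'mean',G.mean(0).round(2),'ext',np.ptp(G,axis=0).round(1),'-> screw at hook x',(z-(f-30)).round(2))
if __name__=="__main__": hole(np.load(sys.argv[1]),int(sys.argv[2]),int(sys.argv[3]))
E
python3 hole.py p2_d.npy 275 204
```

```text
plate top 16.92 front 46.78 xmid -1.99
head crown y 30.84 n 278 x,z -2.99 21.22 mean [-2.99 31.99 21.57] ext [11.9  4.4 12.4] -> screw at hook x 4.44
```

```bash
python3 -m handwheel '[[[-1.1,4,0.4,0,0,0,-1],[-1.1,9,0.4,0,0,0,-1],[-1.1,14,0.4,0,0,0,-1],[-1.1,18,0.4,0,0,0,-1],[-1.1,19,0.4,0,0,0,-1]]]';python3 -m handwheel '[[[0,0,0,0,0,0,-1],[0,0,0,0,0,0,-1]]]';  python3 - <<'E'
from board import *
import cv2
rel(bpose('mid',4,0));
T0=cur()[0];p,d=imaging.camera("wrist");cv2.imwrite("pics/p3.png",p[:,:,::-1]);np.save("p3_d.npy",d);np.save("p3_T.npy",T0)
cv2.imwrite("pics/p3z.png",cv2.resize(p[110:300,160:400,::-1],None,fx=2.8,fy=2.8,interpolation=cv2.INTER_CUBIC))
E
```

```text
clock: 7.33
eef_pos: [545.8, 212.2, 88.6]
eef_rot: [-1.257, 0.003, -1.356]
wrist_force: [-0.2, -0.4, -1.8]
finger_gap: 9.6
clock: 7.5
eef_pos: [545.7, 212.2, 88.3]
eef_rot: [-1.258, 0.003, -1.356]
wrist_force: [0.2, -0.5, -0.1]
finger_gap: 9.7
row [0.  1.9 0.6] [ 0.14 -0.13 -0.08] rows>= 1.0 t 7.5 q [ 0.32  0.37  1.78 -0.05  0.68  1.71] F [ 0.2 -0.5 -0.1] gap 9.7
```

View pics/p3z.png

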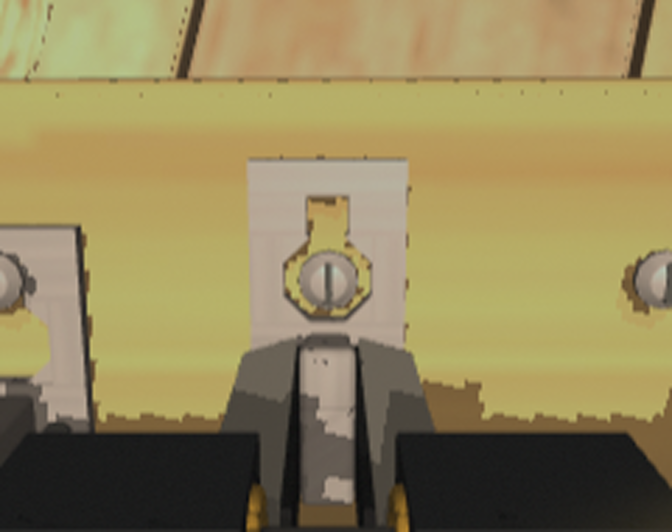

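```bash
python3 -m handwheel '[[[0,1,0.2,0.1,0,0,-1],[0,1.6,0.2,0.1,0,0,-1],[0,1.6,0.2,0.1,0,0,-1]]]';python3 - <<'E'
from board import *
rel(bpose('mid',4,0));rel(bpose('mid',18,0))
E
```

```text
clock: 7.8
eef_pos: [546.4, 212.4, 87.0]
eef_rot: [-1.256, 0.003, -1.356]
wrist_force: [-0.8, -0.4, -0.4]
finger_gap: 10.1
row [0.  0.5 0.3] [ 0.02 -0.13 -0.08] rows>= 1.0 t 7.8 q [ 0.32  0.37  1.78 -0.05  0.68  1.71] F [-0.8 -0.4 -0.4] gap 10.1
row [  0.1   0.5 -13.7] [ 0.02 -0.13 -0.08] rows>= 1.0 t 7.8 q [ 0.32  0.37  1.78 -0.05  0.68  1.71] F [-0.8 -0.4 -0.4] gap 10.1
```

```bash
python3 -m handwheel '[[[0,0.5,-3,0,0,0,-1],[0,0.5,-6,0,0,0,-1],[0,0.5,-9,0,0,0,-1],[0,0.5,-11.5,0,0,0,-1],[0,0.5,-13,0,0,0,-1]]]';python3 -m handwheel '[[[0,0,0,0,0,0,-1],[0,0,0,0,0,0,-1]]]';python3 - <<'E'
from board import *
rel(bpose('mid',18,0))
import cv2
T0=cur()[0];p,d=imaging.camera("wrist");cv2.imwrite("pics/p4.png",p[:,:,::-1]);np.save("p4_d.npy",d);np.save("p4_T.npy",T0)
cv2.imwrite("pics/p4z.png",cv2.resize(p[110:300,160:400,::-1],None,fx=2.8,fy=2.8,interpolation=cv2.INTER_CUBIC))
E
```

```text
clock: 8.22
eef_pos: [534.2, 209.8, 82.6]
eef_rot: [-1.255, 0.003, -1.356]
wrist_force: [-0.1, 0.2, 1.4]
finger_gap: 9.7
clock: 8.38
eef_pos: [533.9, 209.7, 82.5]
eef_rot: [-1.256, 0.003, -1.356]
wrist_force: [-3.7, -0.1, 1.4]
finger_gap: 9.7
row [ 0.1  0.2 -0.2] [ 0.04 -0.12 -0.08] rows>= 1.0 t 8.38 q [ 0.32  0.35  1.82 -0.05  0.66  1.72] F [-3.7 -0.1  1.4] gap 9.7
```

View pics/p4z.png

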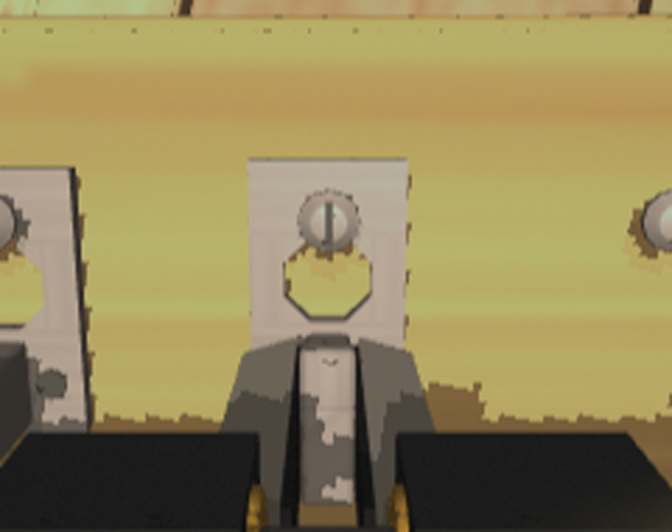

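```bash
python3 -m handwheel '[[[0,0.2,-0.7,0,0,0,-1],[0,0.2,-1.4,0,0,0,-1],[0,0.2,-1.4,0,0,0,-1]]]';python3 - <<'E'
from board import *
rel(bpose('mid',18,0))
E
```

```text
clock: 8.68
eef_pos: [533.0, 209.5, 82.2]
eef_rot: [-1.255, 0.003, -1.356]
wrist_force: [0.6, -0.3, 3.8]
finger_gap: 10.1
row [0.1 0.1 0.8] [-0.01 -0.12 -0.09] rows>= 1.0 t 8.68 q [ 0.33  0.35  1.82 -0.05  0.65  1.72] F [ 0.6 -0.3  3.8] gap 10.1
```

```bash
python3 -m handwheel '[[[0,0.1,-1,0,0,0,-1],[0,0.1,-1.5,0,0,0,-1],[0,0.1,-1.5,0,0,0,-1]]]';python3 - <<'E'
from board import *
rel(bpose('mid',18,0))
E
```

```text
clock: 8.93
eef_pos: [532.0, 209.3, 81.9]
eef_rot: [-1.254, 0.003, -1.356]
wrist_force: [3.2, 0.8, 1.1]
finger_gap: 10.1
row [0.2 0.2 2. ] [-0.07 -0.12 -0.09] rows>= 1.0 t 8.93 q [ 0.33  0.35  1.83 -0.05  0.65  1.72] F [3.2 0.8 1.1] gap 10.1
```

```bash
python3 -m handwheel '[[[0,0,0,0,0,0,-0.9],[0,0,0,0,0,0,-0.7],[0,0,0,0,0,0,-0.5],[0,0,0,0,0,0,-0.4],[0,0,0,0,0,0,-0.4]]]';python3 -m handwheel '[[[0,-10,0,0,0,0,-0.4],[0,-30,0,0,0,0,-0.4],[0,-65,0,0,0,0,-0.4],[0,-105,0,0,0,0,-0.4],[0,-140,0,0,0,0,-0.4]]]';python3 - <<'E'
from board import *
import cv2
T0=cur()[0];p,d=imaging.camera("wrist");cv2.imwrite("pics/p5.png",p[:,:,::-1]);np.save("p5_d.npy",d);np.save("p5_T.npy",T0)
cv2.imwrite("pics/p5z.png",cv2.resize(p[90:260,140:400,::-1],None,fx=3,fy=3,interpolation=cv2.INTER_CUBIC))
from grasp import gpose
rel(gpose('right',up=100));rel(gpose('right',up=60))
E
```

```text
clock: 9.35
eef_pos: [531.7, 209.3, 81.6]
eef_rot: [-1.255, 0.003, -1.356]
wrist_force: [-0.2, -0.7, -0.9]
finger_gap: 27.6
clock: 9.77
eef_pos: [488.2, 199.4, 217.1]
eef_rot: [-1.254, 0.003, -1.356]
wrist_force: [0.2, 0.1, 0.9]
finger_gap: 28.1
row [490.   27.  -84.5] [-4.84 -3.01 -1.96] rows>= 12.0 t 9.82 q [ 0.34  0.07  1.8  -0.04  0.95  1.71] F [0.9 0.8 8.6] gap 28.2
row [491.4  66.8 -87.8] [-4.84 -3.01 -1.96] rows>= 13.0 t 9.82 q [ 0.34  0.07  1.8  -0.04  0.95  1.71] F [0.9 0.8 8.6] gap 28.2
```

View pics/p5z.png

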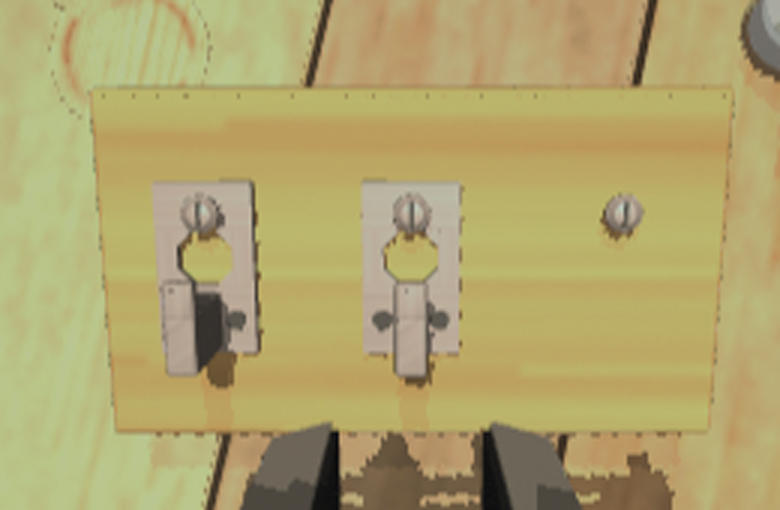

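```bash
python3 -m handwheel '[[[40,0,-7,0,0,0,-0.4],[80,0,-14,0,0,0,-0.4],[120,0,-21,0,0,0,-0.4],[160,0,-28,-1,0,0,-0.4],[200,0,-34,-2,-1,-1,-0.4]]]'; python3 - <<'E'
from grasp import *
rel(gpose('right',up=100))
E
```

```text
clock: 10.23
eef_pos: [499.7, -4.2, 212.9]
eef_rot: [-1.28, -0.018, -1.344]
wrist_force: [1.7, 0.8, -0.5]
finger_gap: 27.9
row [286.8  34.6 -53.6] [-2.84 -2.02 -0.99] rows>= 8.0 t 10.23 q [-0.13  0.03  1.86  0.1   0.97  1.17] F [ 1.7  0.8 -0.5] gap 27.9
```

```bash
python3 -m handwheel '[[[40,0,-8,0,0,0,-0.4],[80,0,-15,0,0,0,-0.4],[120,5,-22,0,0,0,-0.4],[160,10,-30,-1,-1,0,-0.4],[198,15,-37,-2,-2,-1,-0.4]]]'; python3 - <<'E'
from grasp import *
rel(gpose('right',up=60))
E
```

```text
clock: 10.65
eef_pos: [513.2, -207.1, 191.7]
eef_rot: [-1.316, -0.044, -1.315]
wrist_force: [1.1, 0.2, 0.4]
finger_gap: 28.5
row [ 85.5  62.2 -18.3] [-0.83 -0.04  0.04] rows>= 3.0 t 10.65 q [-0.52  0.21  1.71  0.17  1.02  0.72] F [1.1 0.2 0.4] gap 28.5
```

```bash
python3 -m handwheel '[[[35,5,-8,0,0,0,-0.4],[65,22,-14,-0.8,0,0,-0.4],[85,45,-18,-0.8,0,0,-0.4],[85.5,62,-18,-0.8,0,0,-0.4],[85.5,62,-18,-0.8,0,0,-0.4]]]';python3 -m handwheel '[[[0,0,0,0,0,0,-0.4],[0,0,0,0,0,0,-0.4]]]'; python3 - <<'E'
from grasp import *
rel(gpose('right'))
import cv2
p,d=imaging.camera("wrist");cv2.imwrite("pics/r1.png",p[:,:,::-1])
E
```

```text
clock: 11.07
eef_pos: [532.7, -293.0, 127.5]
eef_rot: [-1.334, -0.04, -1.317]
wrist_force: [-1.0, 0.3, -0.2]
finger_gap: 28.2
clock: 11.23
eef_pos: [532.6, -292.5, 128.2]
eef_rot: [-1.334, -0.04, -1.316]
wrist_force: [-0.0, 0.5, 0.2]
finger_gap: 28.3
row [ 1.  57.8  1.5] [ 0.17 -0.12 -0.19] rows>= 2.0 t 11.23 q [-0.63  0.41  1.6   0.19  0.96  0.58] F [-0.   0.5  0.2] gap 28.3
```

View pics/r1.png

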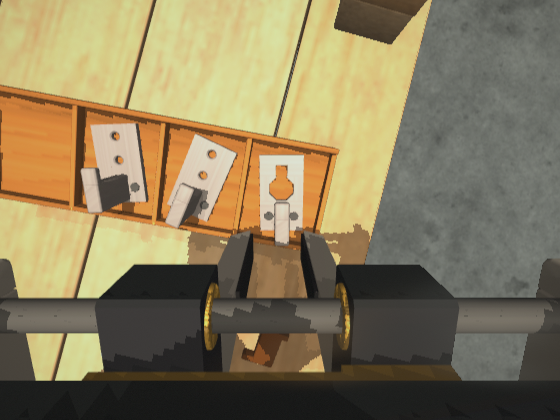

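```bash
python3 -m handwheel '[[[1,15,1.5,0,0,0,-0.4],[1,33,1.5,0,0,0,-0.4],[1,48,1.5,0,0,0,-0.4],[1,56,1.5,0,0,0,-0.4],[1,57,1.5,0,0,0,-0.4]]]';python3 -m handwheel '[[[0,0,0,0,0,0,-0.4],[0,0,0,0,0,0,-0.4]]]'; python3 - <<'E'
from grasp import *
rel(gpose('right'))
E
```

```text
clock: 11.7
eef_pos: [547.9, -291.2, 72.2]
eef_rot: [-1.334, -0.039, -1.315]
wrist_force: [0.2, -0.2, 0.5]
finger_gap: 28.3
clock: 11.87
eef_pos: [548.1, -291.2, 72.9]
eef_rot: [-1.334, -0.04, -1.315]
wrist_force: [0.0, -0.3, -0.3]
finger_gap: 28.2
row [ 0.6  0.3 -0.4] [ 0.16 -0.07 -0.21] rows>= 1.0 t 11.87 q [-0.61  0.5   1.6   0.21  0.86  0.58] F [ 0.  -0.3 -0.3] gap 28.2
```

```bash
python3 -m handwheel '[[[0.6,0.2,-0.4,0,0,0,-0.6],[0.6,0.2,-0.4,0,0,0,-0.8],[0.6,0.2,-0.4,0,0,0,-1],[0.6,0.2,-0.4,0,0,0,-1],[0.6,0.2,-0.4,0,0,0,-1]]]' 30; python3 -m handwheel '[[[0,0,0,0,0,0,-1],[0,0,0,0,0,0,-1]]]'; python3 -m handwheel '[[[0,-15,0,0,0,0,-1],[0,-40,0,0,0,0,-1],[0,-75,0,0,0,0,-1],[0,-110,0,0,0,0,-1],[0,-130,0,0,0,0,-1]]]';python3 -m handwheel '[[[0,0,0,0,0,0,-1],[0,0,0,0,0,0,-1]]]'; python3 - <<'E'
from board import *
import cv2
from held import held
p,d=imaging.camera("wrist");cv2.imwrite("pics/r2.png",p[:,:,::-1]);held(d)
rel(bpose('end',4,80))
E
```

```text
clock: 12.28
eef_pos: [548.1, -292.2, 73.2]
eef_rot: [-1.333, -0.041, -1.315]
wrist_force: [-2.5, 0.4, 4.3]
finger_gap: 9.5
clock: 12.45
eef_pos: [548.1, -292.1, 73.2]
eef_rot: [-1.333, -0.04, -1.315]
wrist_force: [-1.0, -0.4, 2.5]
finger_gap: 10.0
clock: 12.87
eef_pos: [517.1, -295.3, 202.9]
eef_rot: [-1.331, -0.043, -1.315]
wrist_force: [0.0, -0.2, 0.4]
finger_gap: 9.9
clock: 13.03
eef_pos: [517.2, -295.5, 203.6]
eef_rot: [-1.33, -0.044, -1.316]
wrist_force: [0.1, 0.2, -2.0]
finger_gap: 10.2
n 2851 plate y at z=20: 16.79 tilts deg [-0.1   0.14] 0.96
x range [-18.7  15. ] z max 47.6
front edge [47.7 47.8 47.7 47.7 47.6 47.6 47.6 47.5 47.5 47.6 47.7 47.6 47.7 47.6
 47.5]
row [-414.    51.8  120.7] [4.34 2.82 1.75] rows>= 11.0 t 13.08 q [-0.65  0.3   1.56  0.18  1.1   0.59] F [ 0.2 -0.2 -1.6] gap 9.9
```

View pics/r2.png

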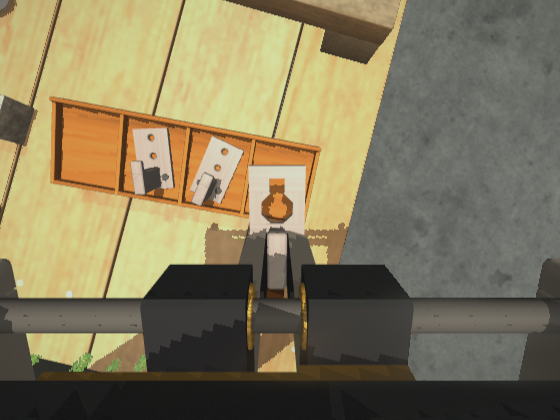

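```bash
sed -i 's/^HK=.*/HK=np.array([-1.9,21.8,17.6])/' board.py; python3 -m handwheel '[[[-38,0,11,0,0,0,-1],[-76,0,22,0,0,0,-1],[-114,0,33,1,1,0.5,-1],[-152,0,44,2,1.5,1,-1],[-190,0,55,3,2,1.5,-1]]]'; python3 - <<'E'
from board import *
rel(bpose('end',4,80))
E
```

```text
clock: 13.5
eef_pos: [519.8, -95.2, 204.6]
eef_rot: [-1.281, -0.005, -1.342]
wrist_force: [0.6, 0.1, -1.1]
finger_gap: 9.6
row [-222.2   59.2   55. ] [1.48 0.75 0.11] rows>= 6.0 t 13.5 q [-0.32  0.12  1.79  0.17  0.99  0.94] F [ 0.6  0.1 -1.1] gap 9.6
```

```bash
python3 -m handwheel '[[[-38,2,9,0.5,0.2,0,-1],[-76,5,18,1,0.5,0,-1],[-114,10,28,1.5,0.7,0,-1],[-152,15,37,1.5,0.7,0,-1],[-185,25,46,1.5,0.7,0,-1]]]'; python3 - <<'E'
from board import *
rel(bpose('end',4,60))
E
```

```text
clock: 13.92
eef_pos: [527.0, 99.1, 191.3]
eef_rot: [-1.256, -0.001, -1.353]
wrist_force: [0.7, -1.5, -0.8]
finger_gap: 9.5
row [-34.6  53.2   8.4] [0.06 0.09 0.07] rows>= 2.0 t 13.92 q [0.1  0.12 1.82 0.05 0.89 1.43] F [ 0.7 -1.5 -0.8] gap 9.5
```

```bash
python3 -m handwheel '[[[-20,12,5,0,0,0,-1],[-32,30,8,0,0,0,-1],[-34.6,45,8.4,0,0,0,-1],[-34.6,53,8.4,0,0,0,-1],[-34.6,53,8.4,0,0,0,-1]]]';python3 -m handwheel '[[[0,0,0,0,0,0,-1],[0,0,0,0,0,0,-1]]]';  python3 - <<'E'
from board import *
rel(bpose('end',4,22))
E
```

```text
clock: 14.33
eef_pos: [542.2, 138.2, 140.0]
eef_rot: [-1.262, -0.001, -1.352]
wrist_force: [0.8, 0.3, -0.9]
finger_gap: 9.9
clock: 14.5
eef_pos: [541.9, 137.6, 139.7]
eef_rot: [-1.263, -0.001, -1.353]
wrist_force: [0.6, -0.6, -1.6]
finger_gap: 9.5
row [-0.3 35.   2.8] [0.43 0.09 0.05] rows>= 1.0 t 14.5 q [0.18 0.24 1.81 0.02 0.78 1.52] F [ 0.6 -0.6 -1.6] gap 9.5
```

```bash
python3 -m handwheel '[[[0,10,2.8,0.4,0,0,-1],[0,22,2.8,0.4,0,0,-1],[0,31,2.8,0.4,0,0,-1],[0,34,2.8,0.4,0,0,-1],[0,34,2.8,0.4,0,0,-1]]]';python3 -m handwheel '[[[0,0,0,0,0,0,-1],[0,0,0,0,0,0,-1]]]';  python3 - <<'E'
from board import *
import cv2
rel(bpose('end',4,0));
T0=cur()[0];p,d=imaging.camera("wrist");cv2.imwrite("pics/q2.png",p[:,:,::-1]);np.save("q2_d.npy",d)
cv2.imwrite("pics/q2z.png",cv2.resize(p[110:300,160:400,::-1],None,fx=2.8,fy=2.8,interpolation=cv2.INTER_CUBIC))
E
python3 hole.py q2_d.npy 275 204
```

```text
clock: 14.92
eef_pos: [554.3, 140.2, 107.2]
eef_rot: [-1.258, -0.001, -1.353]
wrist_force: [0.7, -0.7, -1.2]
finger_gap: 9.7
clock: 15.08
eef_pos: [554.4, 140.2, 107.4]
eef_rot: [-1.257, -0.001, -1.353]
wrist_force: [-0.4, 0.0, -1.3]
finger_gap: 9.9
row [-0.4 22.4  0.6] [0.12 0.08 0.05] rows>= 1.0 t 15.08 q [0.18 0.31 1.81 0.02 0.71 1.52] F [-0.4  0.  -1.3] gap 9.9
plate top 16.88 front 47.59 xmid -1.94
head crown y 31.24 n 280 x,z -1.99 22.21 mean [-1.98 32.38 22.52] ext [12.6  4.3 12.7] -> screw at hook x 4.62
```

View pics/q2z.png

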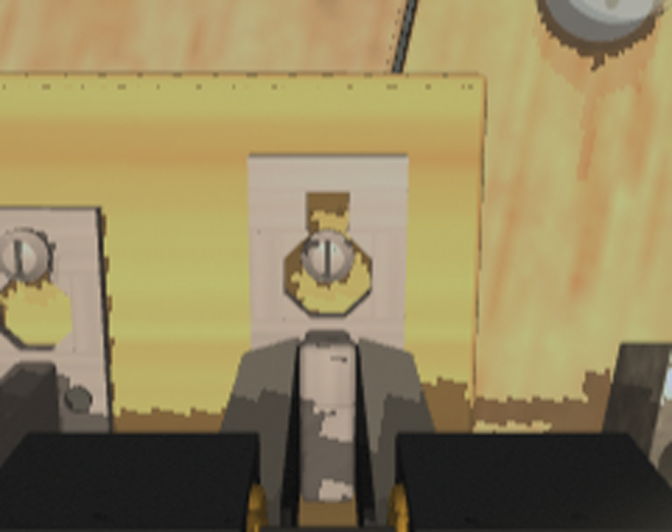

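Screw is at the keyhole entry; same as before. Descend.

```bash
python3 -m handwheel '[[[-0.2,5,0.6,0.1,0,0,-1],[-0.2,10,0.6,0.1,0,0,-1],[-0.2,15,0.6,0.1,0,0,-1],[-0.2,19,0.6,0.1,0,0,-1],[-0.2,20.5,0.6,0.1,0,0,-1]]]';python3 -m handwheel '[[[0,0,0,0,0,0,-1],[0,0,0,0,0,0,-1]]]';  python3 - <<'E'
from board import *
import cv2
rel(bpose('end',4,0));rel(bpose('end',18,0))
p,d=imaging.camera("wrist");cv2.imwrite("pics/q3.png",p[:,:,::-1])
cv2.imwrite("pics/q3z.png",cv2.resize(p[110:300,160:400,::-1],None,fx=2.8,fy=2.8,interpolation=cv2.INTER_CUBIC))
E
```

```text
clock: 15.55
eef_pos: [561.0, 141.8, 87.2]
eef_rot: [-1.257, -0.001, -1.353]
wrist_force: [-0.6, -0.2, -0.5]
finger_gap: 9.6
clock: 15.72
eef_pos: [560.9, 141.8, 87.0]
eef_rot: [-1.257, -0.001, -1.353]
wrist_force: [1.0, -0.2, -0.4]
finger_gap: 9.8
row [-0.2  0.9  0.5] [0.1  0.08 0.05] rows>= 1.0 t 15.72 q [0.18 0.35 1.81 0.02 0.67 1.52] F [ 1.  -0.2 -0.4] gap 9.8
row [ -0.2   0.9 -13.5] [0.1  0.08 0.05] rows>= 1.0 t 15.72 q [0.18 0.35 1.81 0.02 0.67 1.52] F [ 1.  -0.2 -0.4] gap 9.8
```

View pics/q3z.png

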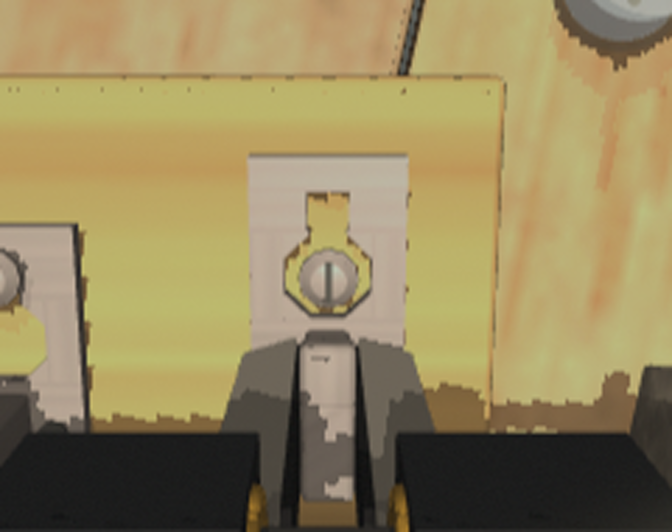

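```bash
python3 -m handwheel '[[[0,0.6,0,0,0,0,-1],[0,0.8,-3.5,0,0,0,-1],[0,0.8,-7,0,0,0,-1],[0,0.8,-10.5,0,0,0,-1],[0,0.8,-13.5,0,0,0,-1]]]';python3 -m handwheel '[[[0,0,0,0,0,0,-1],[0,0,0,0,0,0,-1]]]';python3 - <<'E'
from board import *
rel(bpose('end',18,0))
E
python3 -m handwheel '[[[0,0.1,-0.7,0,0,0,-1],[0,0.1,-1.2,0,0,0,-1],[0,0.1,-1.2,0,0,0,-1]]]';python3 - <<'E'
from board import *
rel(bpose('end',18,0))
E
```

```text
clock: 16.18
eef_pos: [548.3, 139.0, 82.3]
eef_rot: [-1.256, -0.001, -1.353]
wrist_force: [-0.2, 0.3, 0.9]
finger_gap: 9.9
clock: 16.35
eef_pos: [548.0, 139.0, 82.2]
eef_rot: [-1.257, -0.001, -1.353]
wrist_force: [0.2, -0.0, -0.2]
finger_gap: 10.0
row [-0.2  0.4  0.5] [0.08 0.08 0.05] rows>= 1.0 t 16.35 q [0.18 0.33 1.85 0.02 0.65 1.52] F [ 0.2 -0.  -0.2] gap 10.0
clock: 16.6
eef_pos: [547.0, 138.8, 81.9]
eef_rot: [-1.256, -0.001, -1.353]
wrist_force: [-0.2, 0.1, 1.3]
finger_gap: 9.7
row [-0.2  0.4  1.6] [0.07 0.08 0.05] rows>= 1.0 t 16.6 q [0.18 0.33 1.85 0.02 0.65 1.52] F [-0.2  0.1  1.3] gap 9.7
```

```bash
python3 -m handwheel '[[[0,0.2,-0.5,0,0,0,-1],[0,0.2,-1,0,0,0,-1],[0,0.2,-1,0,0,0,-1]]]';python3 - <<'E'
from board import *
rel(bpose('end',18,0))
E
```

```text
clock: 16.85
eef_pos: [546.6, 138.7, 81.7]
eef_rot: [-1.255, -0.001, -1.353]
wrist_force: [3.1, 1.2, 1.9]
finger_gap: 10.2
row [-0.2  0.4  2. ] [-0.02  0.08  0.05] rows>= 1.0 t 16.85 q [0.18 0.33 1.85 0.02 0.64 1.52] F [3.1 1.2 1.9] gap 10.2
```

```bash
python3 -m handwheel '[[[0,0,0,0,0,0,-0.9],[0,0,0,0,0,0,-0.7],[0,0,0,0,0,0,-0.5],[0,0,0,0,0,0,-0.4],[0,0,0,0,0,0,-0.4]]]';python3 -m handwheel '[[[0,-10,0,0,0,0,-0.4],[0,-30,0,0,0,0,-0.4],[0,-65,0,0,0,0,-0.4],[0,-105,0,0,0,0,-0.4],[0,-140,0,0,0,0,-0.4]]]';python3 -m handwheel '[[[0,-20,0,0,0,0,-0.4],[0,-20,0,0,0,0,-0.4],[0,-20,0,0,0,0,-0.4]]]';python3 - <<'E'
from board import *
import cv2
T0=cur()[0];p,d=imaging.camera("wrist");cv2.imwrite("pics/q5.png",p[:,:,::-1]);np.save("q5_d.npy",d);np.save("q5_T.npy",T0)
cv2.imwrite("pics/q5z.png",cv2.resize(p[90:260,90:380,::-1],None,fx=2.7,fy=2.7,interpolation=cv2.INTER_CUBIC))
p,d=imaging.camera("top");cv2.imwrite("pics/topf.png",p[:,:,::-1])
E
```

```text
clock: 17.27
eef_pos: [546.4, 138.6, 81.6]
eef_rot: [-1.256, -0.001, -1.353]
wrist_force: [0.1, 0.5, 0.7]
finger_gap: 27.9
clock: 17.68
eef_pos: [502.9, 129.1, 217.1]
eef_rot: [-1.255, -0.001, -1.353]
wrist_force: [0.1, 0.1, 0.2]
finger_gap: 28.0
clock: 17.93
eef_pos: [496.8, 127.8, 237.6]
eef_rot: [-1.252, -0.001, -1.353]
wrist_force: [0.6, -0.5, -0.3]
finger_gap: 28.6
```

View pics/q5z.png

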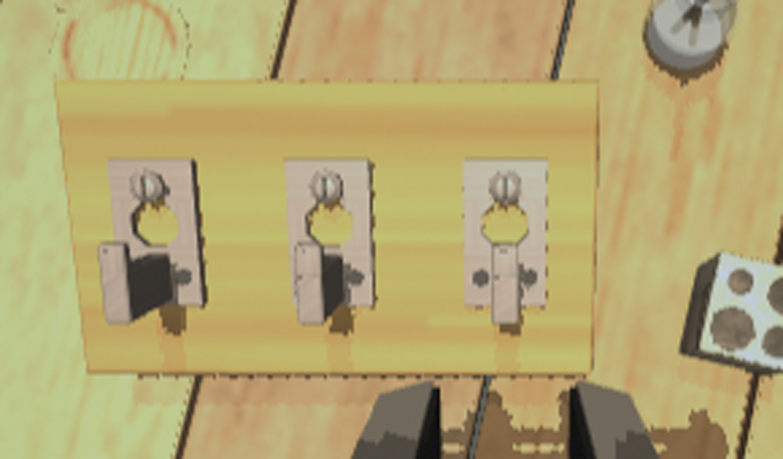

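View pics/topf.png

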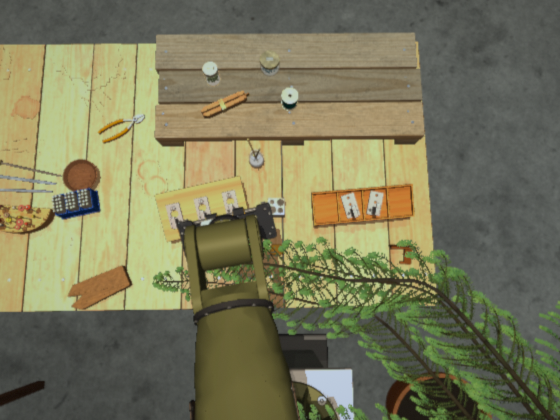

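```bash
python3 - <<'E'
from board import *
d=np.load("q5_d.npy");P=cloud("wrist",d,np.load("q5_T.npy")@imaging.get_calibration("wrist")["hand_eye"])
x=(P-S['end'])@xb;y=(P-S['end'])@yb;h=(P-S['end'])@nb
f=(h<1.8)&(abs(x+15)<70)&(y>-20)&(y<170);print('face h',np.median(h[f&(h>-3)]).round(2))
for y0 in (0,72,144):
    k=(abs(y-y0)<20)&(x>-55)&(x<20)&(h>3.)&(h<7.5);Q=np.c_[x,y,h].reshape(-1,3)[k.ravel()]
    A=np.c_[Q[:,:2],np.ones(len(Q))];co=np.linalg.lstsq(A,Q[:,2],rcond=None)[0]
    s=(abs(y-y0)<8)&(h>9.5)&(h<14)&(abs(x)<12)
    print(y0,'h',np.median(Q[:,2]).round(2),'tilt',np.degrees(co[:2]).round(2),'top edge x',np.percentile(Q[:,0],99.5).round(1),'ymid',(np.percentile(Q[:,1],[1,99]).mean()).round(1),'screw x,y',x[s].mean().round(1),y[s].mean().round(1))
E
```

```text
face h 0.26
0 h 7.12 tilt [40.11 17.72] top edge x 57.0 ymid 0.8 screw x,y -0.2 -0.2
72 h 240.24 tilt [-0.11 57.44] top edge x 333.5 ymid 252.9 screw x,y -0.3 71.4
144 h -21.16 tilt [ 4.89 51.06] top edge x 30.3 ymid -25.0 screw x,y -0.1 143.2
```

```bash
python3 - <<'E'
from board import *
d=np.load("q5_d.npy");P=cloud("wrist",d,np.load("q5_T.npy")@imaging.get_calibration("wrist")["hand_eye"])
q=(P-S['end'])@np.c_[xb,yb,nb];x,y,h=q[...,0],q[...,1],q[...,2]
for y0 in (0,72,144):
    k=(abs(y-y0)<20)&(x>-55)&(x<20)&(h>3.5)&(h<7.5);Q=q[k]
    A=np.c_[Q[:,:2],np.ones(len(Q))];co=np.linalg.lstsq(A,Q[:,2],rcond=None)[0]
    print(y0,len(Q),'h',np.median(Q[:,2]).round(2),'tilt',np.degrees(co[:2]).round(2),'x',np.percentile(Q[:,0],[.5,99.5]).round(1),'y',(np.percentile(Q[:,1],[1,99])-y0).round(1))
print(read_state()['clock'])
E
```

```text
0 1045 h 5.33 tilt [-0.14  0.01] x [-49.8   9.5] y [-16.9  16.3]
72 925 h 5.28 tilt [-0.28 -0.02] x [-49.8   9.4] y [-16.8  16.9]
144 927 h 5.29 tilt [-0.13  0.01] x [-48.8   9.4] y [-17.4  16.4]
18.0333
```

All three plates lie at the same height, tilt and slope position. Handing in.

```bash
python3 -c "
from cell import order;print(order.sign_off())"
```

```text
the job is handed in; nothing more can be done
None
```

I hung both keyhole hooks, from the two end compartments of the tray, on the middle and right-hand screws and slid each one down until it met the shank. I handed the job in at about 18 s, with the gripper open and clear of everything.

The last checks on the wrist camera's depth showed no disagreement:
- **Flatness:** all three hanging plates, including the fixed one, have their top faces 5.3 mm off the face by measurement and tilt no more than 0.3°.
- **Seating:** the upper edges of all three sit at the same place, 9.4 to 9.5 mm above their screws' line.
- **Contact:** each slide ended against the shank at about 3 N.
- **Surroundings:** the final top picture shows both plain hooks still in their compartments. The bystanders I could make out looked unmoved. I checked this by eye only, and the arm and a branch hid the wax lump.

The fir branches reach across the arm's path. The arm met no resistance there that showed in the joint efforts or the wrist force.

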